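# Close a hinged tube clamp and hook its sprung swing bolt

### The job

Clamp the steel tube on the lab bench: swing the clamp's hinged half over the tube and press it down onto the tube with a firm push of about 12 N on its ear; then draw the sprung swing bolt out just far enough for its head to clear the raised lip, swing it upright into the slot and let it down gently so that the head sits behind the lip and holds the clamp shut. Leave the tube lying in place, do not yank the bolt to the end of its travel, and leave the other things on the bench alone.

Things in the scene. Friction and masses are not known exactly. Their poses are not given: they have to be found in the camera images.
- base: Clamp's fixed part: aluminium plate 210 x 150 x 12 mm (x -55..155, y -83..67) with two dark steel cradles at x = 0 and 120. Origin on the bench under the tube's axis, mid of the cradle that has the hinged half. x along the tube, y from the bolt side (-y) to the hinge side (+y), z up. Two lugs hold the bolt's pivot: up to z = 38, |x| under 12 mm
- tube: Loose steel tube, 40 mm diameter, 300 long, end flanges 52 diameter, 0.4-0.85 kg, lying in the rubber-lined cradles. Origin at its middle on its axis, x along it. Its axis lies 55 mm above the bench; in the base frame it spans x about -90 to 210 mm
- cap: Hinged upper half: steel strap 22 mm wide (along x), 0.25 kg, origin on the hinge axis. Shut, its axes are the base's and it arches over the tube (top 29 mm above the hinge) to an ear ending at y = -102 mm. Opens about -x (ear up and over to base +y), at most 2.1 rad; z axis to vertical = opening. Its lining is worn unevenly: it lands at 0 to 0.1 rad, to be felt. Stays where left (0.15 N m friction)
- ear (a point): Mid of the ear's slot and of its 8 mm thickness; y = -86, z = +10 mm in the cap's frame. The slot, 10 mm wide, is open at the ear's end, between two 6 mm prongs. Pinch the ear here across its 22 mm width (along x). The flat seat for the bolt's head is 4 mm above; a lip 3 mm high, 4 thick, stands on the prongs' ends, inner face 12 mm outward. 1 N down here presses about 2.5 N on the tube
- cap_hinge (a point): Point on the cap's hinge axis (parallel to base x), mid of the cap's width: base frame y = +34 mm, z = 55 mm
- bolt_pivot (a point): Point on the swing bolt's pivot axis (parallel to base x): base frame y = -52 mm, z = 30 mm, straight below the slot of the shut ear
- bolt_swing (a joint): Lean of the swing bolt, rad: 0 = upright (in the slot of the shut ear), grows as it leans out to base -y, to 1.15. Friction of 0.09 N m keeps it where it is left. Stop at -0.02
- bolt_pull (a joint): How far the bolt is drawn out along its own axis, away from the pivot, m: 0 = in, end stop 0.022. A spring pulls it in: 4.2 N at 0, plus 0.35 N per mm. Clamp shut, the head rests on the ear's seat at 0.003 to 0.011; to pass over the lip it must be drawn about 5 mm further (0.008 to 0.016); beyond 0.0195 is overstretched
- bolt_head (a point): Middle of the bolt's steel barrel head: cylinder 26 mm diameter, 22 long, on the bolt's axis, 52 mm from the pivot when not drawn. Its foot (21 mm diameter, 5 thick) rests on the ear; the foot's underside is 16 mm from this point towards the pivot; shank 7 mm thick. Pinch it across its diameter along base x: it turns about that line between the fingers as the bolt swings
- jar: bystander: small brown glass jar, 42 mm diameter, 58 mm high, origin at its foot
- spare_ring: bystander: aluminium ring, 52 mm diameter, 10 mm high, origin at its foot
- stopper: bystander: rubber stopper, 38 mm diameter, 30 mm high, origin at its foot
- spanner: bystander: lying spanner, 160 mm long
- beaker: bystander: glass beaker, 68 mm diameter, 85 mm high, origin at its foot
- dish: bystander: white ceramic dish, 90 mm diameter, 30 mm high, origin at its foot
- reagent: bystander: white plastic bottle, 60 mm diameter, 130 mm high, origin at its foot

How it is judged:
By the outcome, as a careful person would: the job done as asked, in the order asked, and still so for the second after the job is handed in, with the robot touching nothing.
It also fails if it takes over 69 s, if anything falls off the work surface, if the arm or the gripper's body presses on something with over 40 N, if the wrist force passes 120 N, or if a joint passes its speed limit or range.

### The arm

A 6-joint arm with a two-finger parallel gripper is mounted at the origin on the work surface. World frame = base frame: x ahead of the robot, y to its left, z up, the work surface at z = 0. Lengths are in m, angles in rad, forces in N, time in s.
With the tool pointing down it reaches from about 0.3 to 0.875 m from the base axis. Payload 4.2 kg.
Tool frame: the origin (TCP) lies midway between the tips of the shut fingers; the grasp point (between the pads) lies 19 mm behind it; y points along the fingers, z is the direction in which the jaws open and shut, and the axes are right-handed (so a half turn about y gives the same grasp; the last joint's range is limited). The gripper opens to 85 mm and grips with 20 to 120 N. Pads are 22 mm wide; open, the fingers measure 114 mm over their backs; the gripper's body (76 mm by 85 mm) begins 54 mm behind the grasp point. The pads swing forward as they close: fully open they stand 13 mm farther back than shut.
Start: joints at [-1.259, 0.32, 1.565, -0, 1.257, -0.02], TCP at [0.187, -0.544, 0.231] pointing down, gripper open.
Joint ranges: [-3.11, 3.11], [-0.84, 2.01], [0.21, 2.61], [-1.34, 4.49], [0.05, 2.63], [-2.56, 2.56]. Speed limits (rad/s): [2.57, 2.57, 3.14, 3.14, 3.14, 3.14].

### API

Orientations are given as [roll, pitch, yaw] about the fixed x, y, z axes, in that order (R = Rz(yaw) Ry(pitch) Rx(roll)).
In Python, from workcell import state, grab_frame, close_job gives the robot as it stands.
- The arm moves only by the tool jog_arm, never from a script. Its argument "increments" is a list of rows, each an object of numbers: "dx", "dy", "dz": the shift along the tool's x, y, z in cm; "spin": the turn about the tool's y in rad. A call has 1 to 10 rows; each row shifts and turns the commanded pose from where the row before left it, along the tool's axes as they then stand; what a row does not reach is not made up. A row lasts 1/12 s, in which the tool goes at most 41.7 mm and 7.16 degrees, less where a joint would pass 70% of its speed; a pose out of reach is approached as far as the arm can. A call with a gripper value outside its range is refused whole. "claw" is the opening, from 0 (shut) to 1 (fully open), set as the call begins (left out, the last holds). The fingers move at their own pace and stop on an object; the grip force is fixed at half the most. Time passes only in rows, so rows that do not move let the fingers close. It gives the time, the measured TCP pose, the force and the opening at its end, in the units of the state.
- state(): the state, without advancing time (a new reading comes with each control period).
- grab_frame(name): name is "side" or "top"; returns a dict with "pixels" (420x560x3 uint8, blue, green, red), "fx", "fy", "cx", "cy" (pixels), "rvec" (rotation vector, rad) and "tvec" (3), from world to camera coordinates, as OpenCV has them. Camera axes: x right, y down, z forward; pixel columns grow to the right and rows downward; lengths in m; the calibration is good to about 2 mm. A picture is of the moment at which its call begins. There is no depth.
- close_job(): hands the job in, once; it reports no verdict.
The state is a dict: "clock": time; "q": joint angles; "qvel": joint speeds; "joint_torque": joint torques, N m; "eef_pos": TCP position; "tcp_rot": TCP orientation; "force": force on the tool from outside, world axes, zero at the start; "wrist_torque": the same for the moment, N m; "gripper_width": opening from 0.0 (shut) to 1.0 (fully open).
Only numpy, scipy, OpenCV 4.12 (cv2) and the standard library are available. Lean on these libraries where they do the work, as an engineer would, in place of code of your own. Each camera call takes 0.05 s, during which the arm holds its last target.

## Working session

There is one attempt and no reset: what is moved stays moved. The work goes in short steps, Python scripts to look and compute and a tool call to move; the robot and the scene stay as the last step left them, time stands still between calls to the robot, and variables do not carry over. Pictures are saved under pics/ and viewed, and the job is handed in when it is done.

Besides the shell and the picture viewer there is one more tool, called after ">>>" by a JSON object that holds its "op" and its "data". jog_arm: Moves the arm, as the interface text tells. Its arguments: {"type":"object","properties":{"increments":{"type":"array"},"claw":{"type":"number"}},"required":["increments"]}

```bash
mkdir -p pics; ls; python3 - <<'E'
from workcell import *
import cv2
print(state())
for n in("side","top"):
    f=grab_frame(n); cv2.imwrite(f"pics/{n}0.png",f["pixels"]); print({k:v for k,v in f.items() if k!="pixels"})
E
```

```text
pics
{'clock': 0.0, 'q': array([-1.25902627e+00,  3.20293102e-01,  1.56567615e+00,  5.88924527e-06,
        1.25738124e+00, -2.00169264e-02]), 'qvel': array([-0.00099899, -0.00117856,  0.00057129,  0.00122544, -0.00128392,
       -0.00064701]), 'joint_torque': array([-2.50904719e-03, -4.15536511e+01, -2.34164053e+01, -2.64919081e-04,
        8.11820937e-03, -4.92414600e-06]), 'eef_pos': array([ 0.18714522, -0.54319446,  0.23048268]), 'tcp_rot': array([-1.57255370e+00,  4.07820898e-05, -2.80980753e+00]), 'force': array([ 0.39327434, -0.27883911,  0.23311465]), 'wrist_torque': array([0.00122529, 0.01879011, 0.00842316]), 'gripper_width': 0.9956941912807727}
{'fx': 425.5487669372963, 'fy': 425.5487669372963, 'cx': 278.02366758052744, 'cy': 207.44422165669576, 'rvec': array([ 2.17374471, -0.24617226,  0.09753382]), 'tvec': array([-0.54111662,  0.15681894,  1.01762243])}
{'fx': 443.89629006173834, 'fy': 443.89629006173834, 'cx': 282.31813402100886, 'cy': 213.2019535985796, 'rvec': array([ 2.20234684, -2.16291799,  0.09729439]), 'tvec': array([-0.02269337,  0.5686285 ,  1.27203961])}
```

View pics/side0.png

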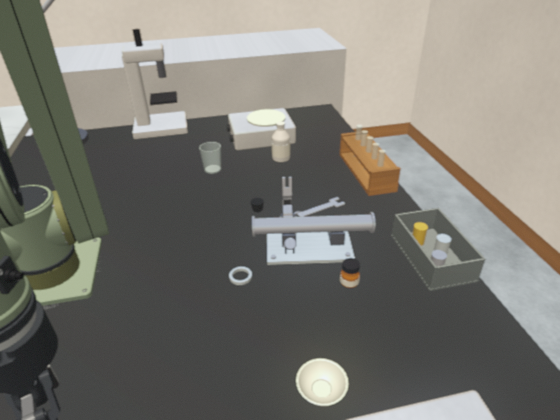

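View pics/top0.png

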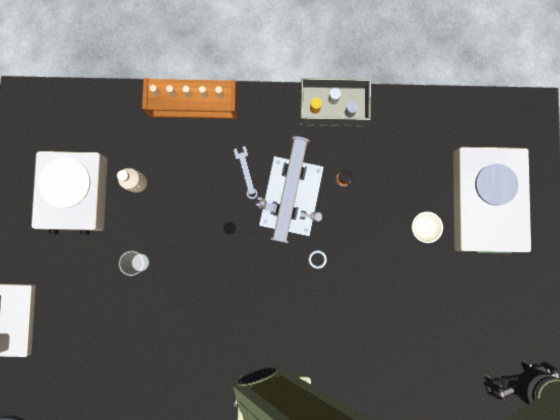

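The side view shows the clamp at about (310, 235) with the cap standing up at (288, 195) and the bolt head at (290, 243). The top view shows the plate around (292, 197), the bolt leaning right at (315, 216) and the cap open to the left at (265, 204). I'll enlarge both.

```bash
python3 - <<'E'
import cv2
a=cv2.imread("pics/side0.png")[165:295,220:400]; cv2.imwrite("pics/side0c.png",cv2.resize(a,None,fx=4.4,fy=4.4,interpolation=cv2.INTER_CUBIC))
a=cv2.imread("pics/top0.png")[125:275,220:360]; cv2.imwrite("pics/top0c.png",cv2.resize(a,None,fx=4,fy=4,interpolation=cv2.INTER_CUBIC))
E
```

```text
(no output)
```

View pics/side0c.png

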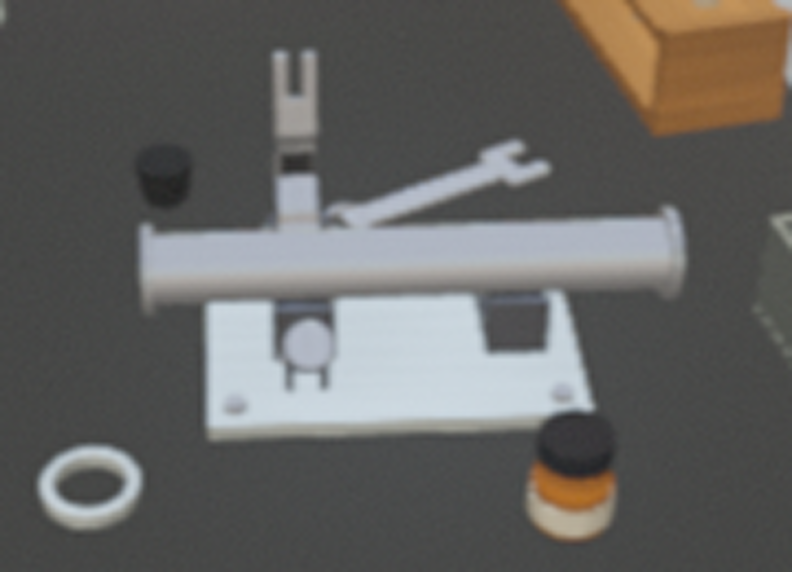

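View pics/top0c.png

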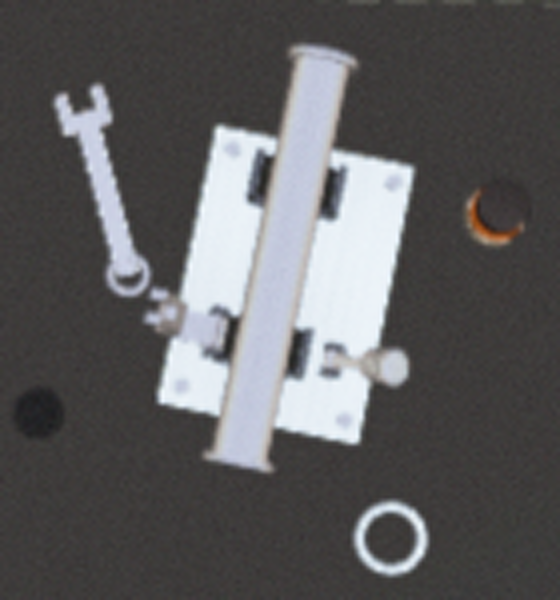

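```bash
cat > h.py <<'E'
import numpy as np, cv2
from workcell import *
CAL={"side":dict(f=425.5487669372963,c=(278.02366758052744,207.44422165669576),r=[2.17374471,-0.24617226,0.09753382],t=[-0.54111662,0.15681894,1.01762243]),
"top":dict(f=443.89629006173834,c=(282.31813402100886,213.2019535985796),r=[2.20234684,-2.16291799,0.09729439],t=[-0.02269337,0.5686285,1.27203961])}
def KRt(n):
    c=CAL[n];return np.array([[c['f'],0,c['c'][0]],[0,c['f'],c['c'][1]],[0,0,1]]),cv2.Rodrigues(np.array(c['r']))[0],np.array(c['t'])
def ray(n,uv):
    K,R,t=KRt(n);d=R.T@np.linalg.solve(K,[uv[0],uv[1],1]);return -R.T@t,d/np.linalg.norm(d)
def onz(n,uv,z):
    o,d=ray(n,uv);return o+d*(z-o[2])/d[2]
def proj(n,P):
    K,R,t=KRt(n);p=(K@(R@np.atleast_2d(P).T+t[:,None])).T;return p[:,:2]/p[:,2:]
def tri(a,b):
    A=[];y=[]
    o1,d1=ray("side",a);o2,d2=ray("top",b)
    s=np.linalg.lstsq(np.c_[d1,-d2],o2-o1,rcond=None)[0]
    p,q=o1+s[0]*d1,o2+s[1]*d2
    return (p+q)/2,np.linalg.norm(p-q)
E
python3 - <<'E'
from h import *
top=cv2.imread("pics/top0.png");side=cv2.imread("pics/side0.png")
g=cv2.cvtColor(top,6);gs=cv2.cvtColor(side,6)
ct=np.array([[217,125],[413,165],[158,403],[358,443]],np.float32)/4+[220,125]-.375
crit=(3,50,.01)
ct=cv2.cornerSubPix(g,ct.astype(np.float32).reshape(-1,1,2),(3,3),(-1,-1),crit)[:,0]
print(ct)
cs=np.array([[208,430],[594,406]],np.float32)/4.4+[220,165]-.4
print(cs)
W=np.array([onz("top",p,.012)[:2] for p in ct]);B=np.array([[.155,.067],[.155,-.083],[-.055,.067],[-.055,-.083]])
def rigid(B,W):
    M,_=cv2.estimateAffinePartial2D(B.astype(np.float32),W.astype(np.float32)); 
    u,s,vt=np.linalg.svd((W-W.mean(0)).T@(B-B.mean(0)));R=u@np.diag([1,np.linalg.det(u@vt)])@vt
    return np.arctan2(R[1,0],R[0,0]),W.mean(0)-R@B.mean(0),R,np.hypot(*M[:,0])
y,t,R,sc=rigid(B,W);print(y,t,sc,(B@R.T+t-W)*1e3)
for p in cs: print("side",onz("side",p,.012)[:2])
print("pred",(B[[3,1]]@R.T+t))
# points
def w(p):return np.r_[R@p[:2]+t,p[2]]
for nm,p in dict(hinge=[0,.034,.055],pivot=[0,-.052,.03],t1=[-.09,0,.055],t2=[.21,0,.055]).items():
    q=w(np.array(p)); print(nm,q.round(4),np.hypot(*q[:2]),proj("side",q),proj("top",q))
E
```

```text
[[273.59683 155.7443 ]
 [323.0166  166.4895 ]
 [258.9652  225.11935]
 [309.14017 235.53839]]
[[266.87272797 262.32727203]
 [354.6        256.87272797]]
-0.18783575270537853 [ 0.57523584 -0.02063655] 1.0015694193590312 [[-0.9134498  -0.26186307]
 [ 0.61318944 -0.15808081]
 [ 0.19540971 -0.00233198]
 [ 0.10485065  0.42227586]]
side [ 0.50575339 -0.09750484]
side [ 0.71472434 -0.12840762]
pred [[ 0.5057044  -0.09190631]
 [ 0.71201064 -0.13112028]]
hinge [0.5816 0.0128 0.055 ] 0.581724846167945 [[287.05142857 216.54300733]] [[273.64547963 207.71212961]]
pivot [ 0.5655 -0.0717  0.03  ] 0.5700555822681467 [[288.69799645 245.83541343]] [[302.73245722 214.5644879 ]]
t1 [ 0.4868 -0.0038  0.055 ] 0.48683394933240415 [[251.59251028 225.83772228]] [[278.85706908 241.12652633]]
t2 [ 0.7815 -0.0599  0.055 ] 0.783830407700007 [[371.56112589 221.83357957]] [[300.13131847 139.24369757]]
```

```bash
cat >> h.py <<'E'
YAW=-0.18783575;T0=np.array([0.57523584,-0.02063655])
RB=np.array([[np.cos(YAW),-np.sin(YAW),0],[np.sin(YAW),np.cos(YAW),0],[0,0,1]])
def b2w(p): return RB@np.asarray(p,float)+np.r_[T0,0]
def w2b(p): return RB.T@(np.asarray(p,float)-np.r_[T0,0])
def onx(n,uv,x=0):   # ray onto base plane x
    o,d=ray(n,uv);o=w2b(o);d=RB.T@d;return o+d*(x-o[0])/d[0]
def cappt(th,y,z,x=0): # cap->base
    c,s=np.cos(th),np.sin(th);return np.array([x,.034+y*c+z*s,.055-y*s+z*c])
def boltpt(a,r,x=0): return np.array([x,-.052-r*np.sin(a),.03+r*np.cos(a)])
E
python3 - <<'E'
from h import *
s=lambda u,v:(u/4.4+220-.4,v/4.4+165-.4)
t=lambda u,v:(u/4+220-.4,v/4+125-.4)
P,e=tri(s(295,55),t(158,303));print("prong ends",w2b(P),e)
P,e=tri(s(308,343),t(393,367));print("head",w2b(P),e)
for th in np.arange(1.3,2.11,.1):
    q=b2w(cappt(th,-.102,.010));print(th.round(2),q.round(3),(proj("side",q)[0]-[220,165]+[.4,.4])*4.4,(proj("top",q)[0]-[220,125]+[.4,.4])*4)
for a in np.arange(.3,1.16,.1):
    q=b2w(boltpt(a,.063));print(a.round(2),q.round(3),(proj("side",q)[0]-[220,165]+[.4,.4])*4.4,(proj("top",q)[0]-[220,125]+[.4,.4])*4)
E
```

```text
prong ends [0.00213041 0.07262495 0.14947164] 0.0011353272729400683
head [ 0.0001444  -0.09286647  0.0745437 ] 0.0006560017135260844
1.3 [ 0.578 -0.005  0.156] [296.45287858  98.43879634] [240.70673467 323.40912852]
1.4 [0.58  0.005 0.157] [295.62037235  86.51937576] [225.51602213 320.05309288]
1.5 [0.582 0.015 0.157] [294.81289235  76.27953165] [210.20688737 316.82803058]
1.6 [0.584 0.026 0.157] [294.03923252  67.79861956] [194.97236958 313.774664  ]
1.7 [0.586 0.035 0.155] [293.30733396  61.12895988] [180.00403301 310.93103359]
1.8 [0.588 0.045 0.152] [292.62421744  56.29712709] [165.48815312 308.33175724]
1.9 [0.59  0.054 0.148] [291.99594741  53.30573523] [151.60210936 306.0073963 ]
2.0 [0.591 0.063 0.144] [291.42762415  52.13558094] [138.51111973 303.98395037]
2.1 [0.593 0.072 0.138] [290.92340006  52.74801012] [126.36542932 302.28249518]
0.3 [ 0.562 -0.09   0.09 ] [304.86767041 292.95305988] [363.5243916  358.48049032]
0.4 [ 0.561 -0.096  0.088] [305.43068787 303.21295175] [371.66143197 360.4702914 ]
0.5 [ 0.56  -0.101  0.085] [305.98273367 314.11560002] [379.35844065 362.44599915]
0.6 [ 0.559 -0.107  0.082] [306.51723253 325.53918344] [386.5310637 364.3853214]
0.7 [ 0.558 -0.112  0.078] [307.02774102 337.35282867] [393.10271  366.266729]
0.8 [ 0.557 -0.116  0.074] [307.50806206 349.41863846] [399.00550015 368.06976017]
0.9 [ 0.556 -0.12   0.069] [307.95235749 361.59395559] [404.18100097 369.77529009]
1.0 [ 0.556 -0.124  0.064] [308.35525485 373.7337955 ] [408.58073968 371.36576066]
1.1 [ 0.555 -0.127  0.059] [308.71194453 385.6933703 ] [412.16650015 372.82536713]
```

The base pose fits to better than 1 mm. It gives a cap opening of about 1.85 rad and a bolt lean of about 0.7. At 0.7 the bolt head would graze the ear's end as it shuts, so I'll nudge the bolt a little further out first. Now I'll turn the tool so the jaws lie along base x.

>>> {"op": "jog_arm", "data": {"increments": [{"spin":-0.1168},{"spin":-0.1168},{"spin":-0.1168},{"spin":-0.1168},{"spin":-0.1168},{"spin":-0.1168},{"spin":-0.1168},{"spin":-0.1168},{"spin":-0.1168}], "claw": 0}}

```text
invalid input at $.increments[0]: expected keys dx, dy, dz, spin
```

```bash
cat >> h.py <<'E'
from scipy.spatial.transform import Rotation as Ro
def rep(tgt=None):
    s=state();R=Ro.from_euler('xyz',s['tcp_rot']).as_matrix()
    b=w2b(s['eef_pos']);print("t",round(s['clock'],2),"base mm",(b*1e3).round(1),"yaw",s['tcp_rot'].round(4),"want",round(YAW-np.pi/2,4),"Fbase",(RB.T@s['force']).round(2),"M",(RB.T@s['wrist_torque']).round(2),"w",round(s['gripper_width'],3))
    if tgt is not None: print("inc cm dx,dy,dz",(R.T@(b2w(tgt)-s['eef_pos'])*100).round(2))
E
python3 -c "
from h import *
rep([0,-.050,.13])"
```

```text
t 0.1 base mm [-283.7 -585.9  230.6] yaw [-1.5724e+00  1.0000e-04 -2.8098e+00] want -1.7586 Fbase [-0.36 -0.07  0.57] M [-0.01  0.01  0.02] w 1.0
inc cm dx,dy,dz [-51.23  10.11 -32.41]
```

>>> {"op": "jog_arm", "data": {"increments": [{"dx":0,"dy":0,"dz":0,"spin":-0.1168},{"dx":0,"dy":0,"dz":0,"spin":-0.1168},{"dx":0,"dy":0,"dz":0,"spin":-0.1168},{"dx":0,"dy":0,"dz":0,"spin":-0.1168},{"dx":0,"dy":0,"dz":0,"spin":-0.1168},{"dx":0,"dy":0,"dz":0,"spin":-0.1168},{"dx":0,"dy":0,"dz":0,"spin":-0.1168},{"dx":0,"dy":0,"dz":0,"spin":-0.1168},{"dx":0,"dy":0,"dz":0,"spin":-0.1168}], "claw": 0}}

```text
clock: 0.85
eef_pos: [0.1872, -0.5434, 0.2308]
tcp_rot: [-1.571, 0.001, -1.753]
force: [-0.3, 0.2, 0.0]
gripper_width: 0.001
```

```bash
python3 -c "
from h import *
rep([0,-.050,.13])"
```

```text
t 0.85 base mm [-283.6 -586.   230.8] yaw [-1.5713e+00  9.0000e-04 -1.7528e+00] want -1.7586 Fbase [-0.31  0.16  0.03] M [ 0.05 -0.    0.02] w 0.001
inc cm dx,dy,dz [-53.42  10.11  28.68]
```

>>> {"op": "jog_arm", "data": {"increments": [{"dx":-3.5,"dy":0,"dz":1.9,"spin":0},{"dx":-3.5,"dy":0,"dz":1.9,"spin":0},{"dx":-3.5,"dy":0,"dz":1.9,"spin":0},{"dx":-3.5,"dy":0,"dz":1.9,"spin":0},{"dx":-3.5,"dy":0,"dz":1.9,"spin":0},{"dx":-3.5,"dy":0,"dz":1.9,"spin":0},{"dx":-3.5,"dy":0,"dz":1.9,"spin":0},{"dx":-3.5,"dy":0,"dz":1.9,"spin":0},{"dx":-3.5,"dy":0,"dz":1.9,"spin":0},{"dx":-3.5,"dy":0,"dz":1.9,"spin":0}]}}

```text
clock: 1.68
eef_pos: [0.44, -0.2334, 0.2311]
tcp_rot: [-1.571, 0.0, -1.759]
force: [1.1, -0.4, 0.0]
gripper_width: 0.002
```

>>> {"op": "jog_arm", "data": {"increments": [{"dx":-3.5,"dy":1,"dz":1.9,"spin":0},{"dx":-3.5,"dy":1,"dz":1.9,"spin":0},{"dx":-3.5,"dy":2,"dz":1.9,"spin":0},{"dx":-3.5,"dy":2,"dz":1.9,"spin":0},{"dx":0,"dy":0,"dz":0,"spin":0},{"dx":0,"dy":0,"dz":0,"spin":0}]}}

```text
clock: 2.18
eef_pos: [0.5367, -0.1143, 0.1721]
tcp_rot: [-1.575, -0.0, -1.755]
force: [-1.5, -0.7, 0.3]
gripper_width: -0.003
```

```bash
python3 -c "
from h import *
rep([0,-.048,.1])"
```

```text
t 2.18 base mm [-20.4 -99.2 172.1] yaw [-1.5747e+00 -1.0000e-04 -1.7551e+00] want -1.7586 Fbase [-1.32 -0.94  0.32] M [-0.03  0.02 -0.04] w -0.003
inc cm dx,dy,dz [-5.11  7.2   2.08]
```

>>> {"op": "jog_arm", "data": {"increments": [{"dx":-2.6,"dy":2,"dz":1.05,"spin":-0.003},{"dx":-2.5,"dy":2,"dz":1.05,"spin":0},{"dx":0,"dy":2.5,"dz":0,"spin":0},{"dx":0,"dy":0.7,"dz":0,"spin":0},{"dx":0,"dy":0,"dz":0,"spin":0},{"dx":0,"dy":0,"dz":0,"spin":0}]}}

```text
clock: 2.68
eef_pos: [0.5667, -0.071, 0.1027]
tcp_rot: [-1.57, -0.0, -1.757]
force: [0.3, -0.1, -0.1]
gripper_width: -0.002
```

```bash
python3 -c "
from h import *
rep([0,-.048,.055])
for n in('side','top'):
    f=grab_frame(n)['pixels']; a=f[150:300,210:400]; cv2.imwrite(f'pics/{n}1.png',cv2.resize(a,None,fx=4,fy=4,interpolation=cv2.INTER_CUBIC))
"
```

```text
t 2.68 base mm [  1.  -51.  102.7] yaw [-1.5704e+00 -4.0000e-04 -1.7571e+00] want -1.7586 Fbase [ 0.31 -0.08 -0.11] M [-0.02 -0.02 -0.03] w -0.002
inc cm dx,dy,dz [-0.31  4.77 -0.1 ]
```

View pics/side1.png

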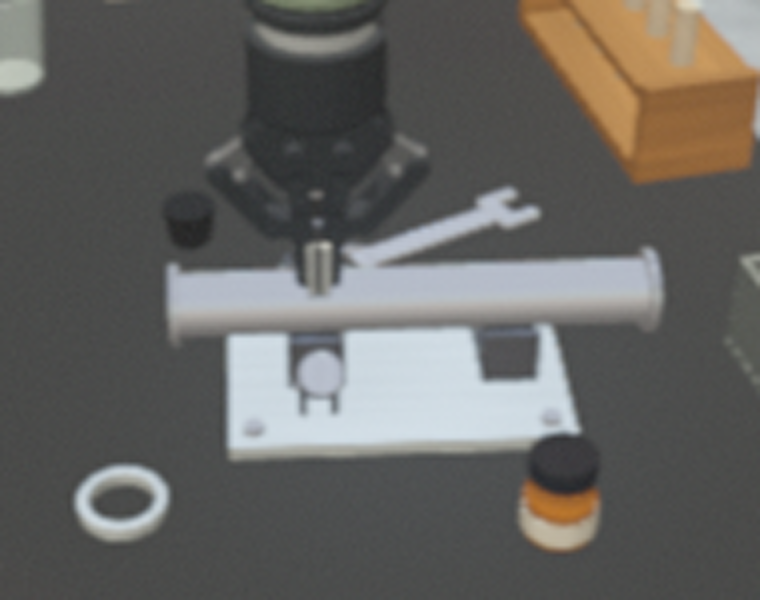

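The shut fingers at (319, 290) line up in x with the bolt head at (320, 372). I'll lower them between the tube and the bolt and nudge the bolt outwards.

>>> {"op": "jog_arm", "data": {"increments": [{"dx":-0.2,"dy":1.6,"dz":-0.1,"spin":0},{"dx":0,"dy":1.6,"dz":0,"spin":0},{"dx":0,"dy":1.5,"dz":0,"spin":0},{"dx":0,"dy":0,"dz":0,"spin":0},{"dx":0,"dy":0,"dz":0,"spin":0}]}}

```text
clock: 3.2
eef_pos: [0.5665, -0.0681, 0.0557]
tcp_rot: [-1.57, -0.0, -1.756]
force: [0.4, 0.1, 0.3]
gripper_width: -0.0
```

>>> {"op": "jog_arm", "data": {"increments": [{"dx":0.4,"dy":0,"dz":0,"spin":0},{"dx":0.4,"dy":0,"dz":0,"spin":0},{"dx":0.4,"dy":0,"dz":0,"spin":0},{"dx":0.4,"dy":0,"dz":0,"spin":0}]}}

```text
clock: 3.53
eef_pos: [0.5639, -0.0833, 0.0556]
tcp_rot: [-1.569, 0.001, -1.757]
force: [2.0, 3.7, -3.4]
gripper_width: 0.002
```

```bash
python3 -c "
from h import *
rep()
"
```

```text
t 3.53 base mm [  0.6 -63.6  55.6] yaw [-1.5690e+00  1.4000e-03 -1.7566e+00] want -1.7586 Fbase [ 1.31  3.99 -3.43] M [ 0.73 -0.18  0.02] w 0.002
```

>>> {"op": "jog_arm", "data": {"increments": [{"dx":0.3,"dy":0,"dz":0,"spin":0},{"dx":0.3,"dy":0,"dz":0,"spin":0},{"dx":0,"dy":0,"dz":0,"spin":0},{"dx":-0.8,"dy":0,"dz":0,"spin":0},{"dx":-0.8,"dy":0,"dz":0,"spin":0},{"dx":-0.2,"dy":-3,"dz":0,"spin":0},{"dx":0,"dy":-3.5,"dz":0,"spin":0},{"dx":0,"dy":-3.5,"dz":0,"spin":0},{"dx":0,"dy":-3.5,"dz":0,"spin":0}], "claw": 0}}

```text
clock: 4.28
eef_pos: [0.5651, -0.0711, 0.1916]
tcp_rot: [-1.571, -0.001, -1.755]
force: [0.3, 0.7, -0.2]
gripper_width: 0.001
```

```bash
python3 -c "
from h import *
rep([0,.067,.19])
for n in('side','top'):
    f=grab_frame(n)['pixels']; a=f[150:300,210:400]; cv2.imwrite(f'pics/{n}2.png',cv2.resize(a,None,fx=4,fy=4,interpolation=cv2.INTER_CUBIC))
"
```

```text
t 4.28 base mm [ -0.6 -51.5 191.6] yaw [-1.5715e+00 -1.5000e-03 -1.7545e+00] want -1.7586 Fbase [ 0.12  0.72 -0.24] M [-0.02 -0.   -0.05] w 0.001
inc cm dx,dy,dz [-11.85   0.14   0.11]
```

View pics/side2.png

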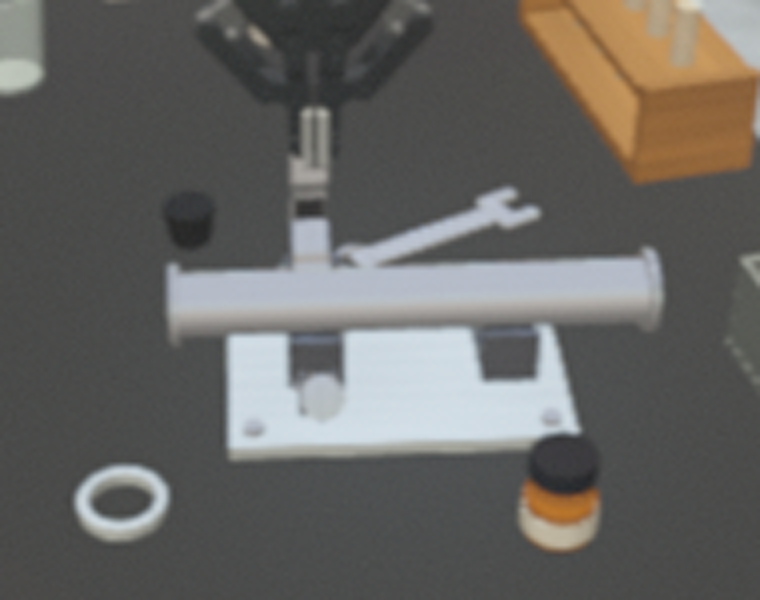

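The bolt head moved from (320, 372) to (321, 397), a lean of about 0.95, so it is clear of the ear. Next is the open ear: I'll go over it with the jaws about 47 mm open.

>>> {"op": "jog_arm", "data": {"increments": [{"dx":-3.0,"dy":0,"dz":0.1,"spin":0.003},{"dx":-3.0,"dy":0,"dz":0,"spin":0},{"dx":-3.0,"dy":0,"dz":0,"spin":0},{"dx":-2.85,"dy":0,"dz":0,"spin":0},{"dx":0,"dy":0,"dz":0,"spin":0},{"dx":0,"dy":2,"dz":0,"spin":0},{"dx":0,"dy":0,"dz":0,"spin":0}], "claw": 0.55}}

```text
clock: 4.97
eef_pos: [0.5863, 0.0451, 0.1668]
tcp_rot: [-1.577, -0.003, -1.757]
force: [-0.2, -0.6, -0.9]
gripper_width: 0.551
```

```bash
python3 -c "
from h import *
rep([0,.067,.117])
for n in('side','top'):
    f=grab_frame(n)['pixels']; a=f[150:300,210:400]; cv2.imwrite(f'pics/{n}3.png',cv2.resize(a,None,fx=4,fy=4,interpolation=cv2.INTER_CUBIC))
"
```

```text
t 4.97 base mm [ -1.4  66.7 166.8] yaw [-1.5769 -0.0027 -1.7568] want -1.7586 Fbase [-0.11 -0.65 -0.93] M [-0.    0.05  0.  ] w 0.551
inc cm dx,dy,dz [-0.05  4.98  0.17]
```

View pics/side3.png

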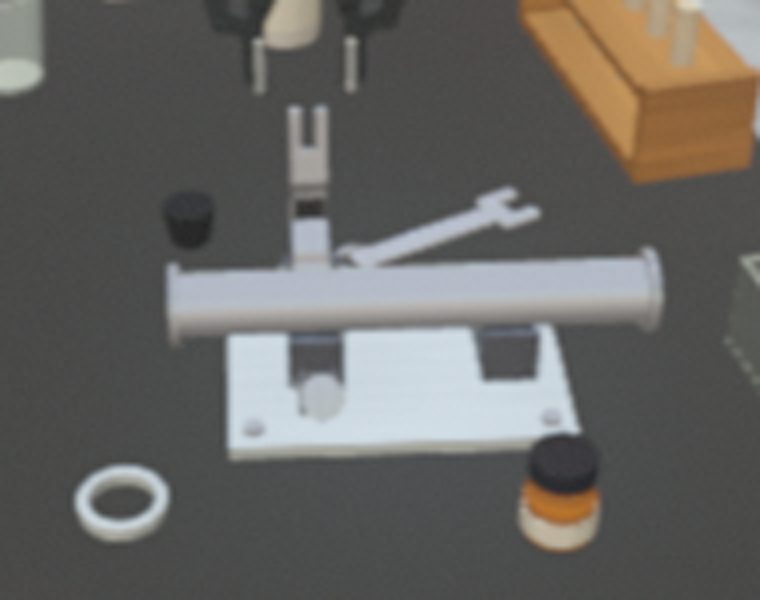

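View pics/top3.png

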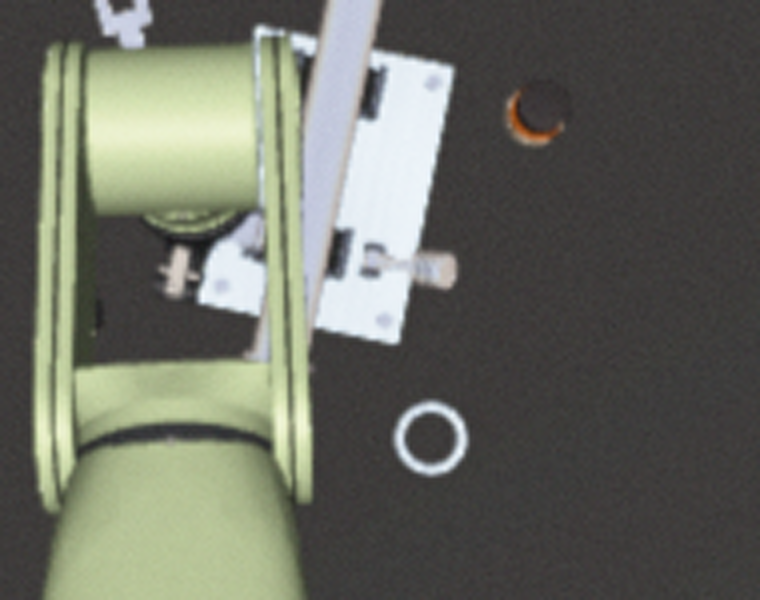

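The fingers at (258, 65) and (350, 65) straddle the ear at (308, 105), about 2 mm off in x. I'll correct that, lower and pinch.

>>> {"op": "jog_arm", "data": {"increments": [{"dx":0,"dy":1.5,"dz":0.2,"spin":0},{"dx":0,"dy":1.5,"dz":0,"spin":0},{"dx":0,"dy":1.3,"dz":0,"spin":0},{"dx":0,"dy":0.5,"dz":0,"spin":0},{"dx":0,"dy":0,"dz":0,"spin":0},{"dx":0,"dy":0,"dz":0,"spin":0}]}}

```text
clock: 5.57
eef_pos: [0.5909, 0.0441, 0.1226]
tcp_rot: [-1.57, -0.0, -1.759]
force: [0.3, -0.2, 0.3]
gripper_width: 0.554
```

>>> {"op": "jog_arm", "data": {"increments": [{"dx":0,"dy":0,"dz":0,"spin":0},{"dx":0,"dy":0,"dz":0,"spin":0},{"dx":0,"dy":0,"dz":0,"spin":0},{"dx":0,"dy":0,"dz":0,"spin":0},{"dx":0,"dy":0,"dz":0,"spin":0}], "claw": 0.1}}

```text
clock: 5.98
eef_pos: [0.5884, 0.0453, 0.1232]
tcp_rot: [-1.575, 0.001, -1.759]
force: [-7.4, 2.7, 6.9]
gripper_width: 0.244
```

```bash
python3 -c "
from h import *
rep([0,.067,.117])
for n in('side',):
    f=grab_frame(n)['pixels']; a=f[150:300,210:400]; cv2.imwrite(f'pics/{n}4.png',cv2.resize(a,None,fx=4,fy=4,interpolation=cv2.INTER_CUBIC))
"
```

```text
t 5.98 base mm [  0.7  67.3 123.2] yaw [-1.5749e+00  7.0000e-04 -1.7588e+00] want -1.7586 Fbase [-7.81  1.24  6.9 ] M [ 0.14  1.12 -0.  ] w 0.244
inc cm dx,dy,dz [ 0.03  0.62 -0.06]
```

View pics/side4.png

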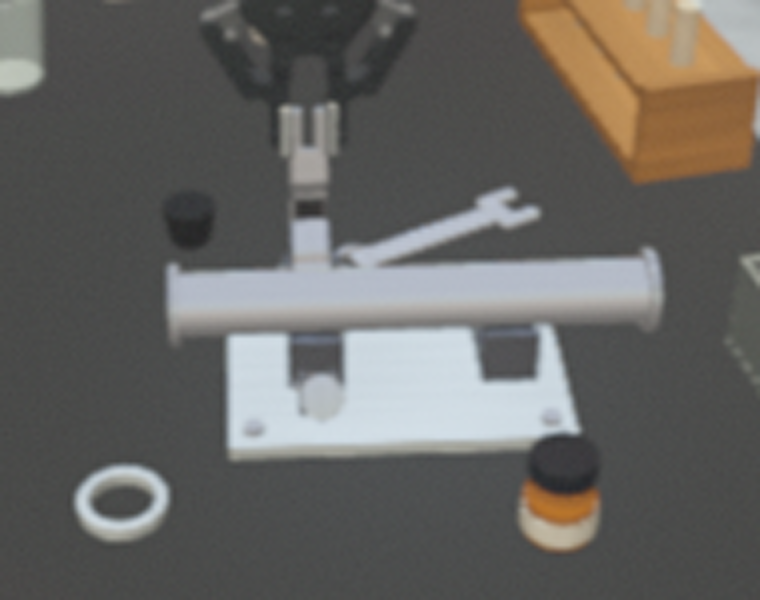

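The ear is pinched at (310, 130) with a width of 0.24, about 21 mm, which fits its 22 mm. I'll relieve the side force and work out the arc about the hinge.

```bash
python3 -c "
import numpy as np
r=91.;p=np.linspace(1.94,.30,21)
y=34-r*np.cos(p);z=55+r*np.sin(p)
for a,b,c in zip(p[1:],-np.diff(y)/10,-np.diff(z)/10):print(a.round(2),b.round(2),c.round(2))
print(y[-1],z[-1])"
```

```text
1.86 0.71 -0.24
1.78 0.72 -0.18
1.69 0.74 -0.12
1.61 0.74 -0.06
1.53 0.75 -0.0
1.45 0.74 0.06
1.37 0.74 0.12
1.28 0.72 0.18
1.2 0.71 0.24
1.12 0.68 0.3
1.04 0.66 0.35
0.96 0.63 0.4
0.87 0.59 0.45
0.79 0.55 0.5
0.71 0.51 0.55
0.63 0.46 0.59
0.55 0.41 0.62
0.46 0.36 0.65
0.38 0.31 0.68
0.3 0.25 0.7
-52.93562051043014 81.8923388061819
```

>>> {"op": "jog_arm", "data": {"increments": [{"dx":0,"dy":0,"dz":-0.15,"spin":0},{"dx":0,"dy":0,"dz":0,"spin":0}]}}

```text
clock: 6.2
eef_pos: [0.5884, 0.0453, 0.1232]
tcp_rot: [-1.571, 0.001, -1.759]
force: [-4.2, 2.1, 5.7]
gripper_width: 0.238
```

>>> {"op": "jog_arm", "data": {"increments": [{"dx":0.7,"dy":-0.24,"dz":-0.1,"spin":0},{"dx":0.72,"dy":-0.18,"dz":0,"spin":0},{"dx":0.74,"dy":-0.12,"dz":0,"spin":0},{"dx":0.74,"dy":-0.06,"dz":0,"spin":0}]}}

```text
clock: 6.53
eef_pos: [0.5834, 0.0192, 0.1289]
tcp_rot: [-1.57, 0.006, -1.76]
force: [-1.5, 7.2, 1.0]
gripper_width: 0.242
```

```bash
python3 -c "
from h import *
rep()"
```

```text
t 6.53 base mm [  0.5  40.6 128.9] yaw [-1.5697  0.0064 -1.7602] want -1.7586 Fbase [-2.81  6.83  0.96] M [1.78 0.52 0.01] w 0.242
```

>>> {"op": "jog_arm", "data": {"increments": [{"dx":0.75,"dy":0,"dz":0,"spin":0},{"dx":0.74,"dy":0.06,"dz":0,"spin":0},{"dx":0.74,"dy":0.12,"dz":0,"spin":0},{"dx":0.72,"dy":0.18,"dz":0,"spin":0},{"dx":0.71,"dy":0.24,"dz":0,"spin":0},{"dx":0.68,"dy":0.3,"dz":0,"spin":0}]}}

```text
clock: 7.03
eef_pos: [0.5751, -0.0248, 0.121]
tcp_rot: [-1.569, 0.004, -1.76]
force: [-2.8, 4.6, 8.3]
gripper_width: 0.24
```

```bash
python3 -c "
from h import *
rep()"
```

```text
t 7.03 base mm [  0.6  -4.1 121. ] yaw [-1.5691  0.0038 -1.7596] want -1.7586 Fbase [-3.62  3.98  8.29] M [1.2  0.44 0.07] w 0.24
```

>>> {"op": "jog_arm", "data": {"increments": [{"dx":0.66,"dy":0.35,"dz":0,"spin":0},{"dx":0.63,"dy":0.4,"dz":0,"spin":0},{"dx":0.59,"dy":0.45,"dz":0,"spin":0},{"dx":0.55,"dy":0.5,"dz":0,"spin":0},{"dx":0.51,"dy":0.55,"dz":0,"spin":0}]}}

```text
clock: 7.45
eef_pos: [0.5691, -0.0557, 0.0985]
tcp_rot: [-1.569, -0.0, -1.759]
force: [-6.9, -1.0, 11.0]
gripper_width: 0.24
```

```bash
python3 -c "
from h import *
rep()
for n in('side',):
    f=grab_frame(n)['pixels']; a=f[150:300,210:400]; cv2.imwrite(f'pics/{n}5.png',cv2.resize(a,None,fx=4,fy=4,interpolation=cv2.INTER_CUBIC))
"
```

```text
t 7.45 base mm [  0.6 -35.6  98.5] yaw [-1.5693e+00 -2.0000e-04 -1.7587e+00] want -1.7586 Fbase [-6.61 -2.31 10.97] M [0.21 0.9  0.16] w 0.24
```

View pics/side5.png

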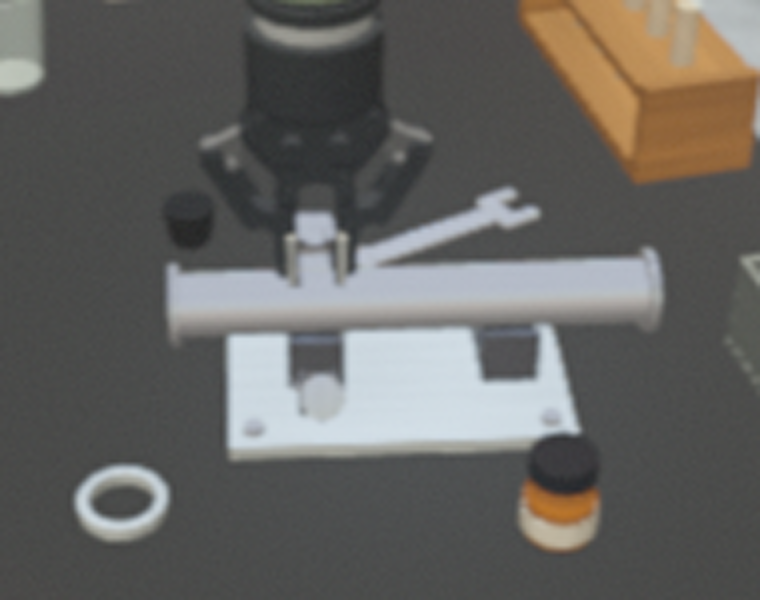

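The cap is following, with the ear at (316, 250) between the fingers. I'll continue the arc to just above landing.

>>> {"op": "jog_arm", "data": {"increments": [{"dx":0.46,"dy":0.59,"dz":-0.1,"spin":0},{"dx":0.41,"dy":0.62,"dz":0,"spin":0},{"dx":0.36,"dy":0.65,"dz":0,"spin":0},{"dx":0.31,"dy":0.68,"dz":0,"spin":0},{"dx":0,"dy":0,"dz":0,"spin":0}]}}

```text
clock: 7.92
eef_pos: [0.5661, -0.0717, 0.0718]
tcp_rot: [-1.568, -0.001, -1.76]
force: [-2.4, -4.3, 5.9]
gripper_width: 0.24
```

```bash
python3 -c "
from h import *
rep()"
```

```text
t 7.92 base mm [  0.5 -51.8  71.8] yaw [-1.5679e+00 -1.2000e-03 -1.7597e+00] want -1.7586 Fbase [-1.55 -4.67  5.9 ] M [-0.02  0.04 -0.2 ] w 0.24
```

>>> {"op": "jog_arm", "data": {"increments": [{"dx":0.12,"dy":0.35,"dz":0,"spin":0},{"dx":0.11,"dy":0.35,"dz":0,"spin":0},{"dx":0.09,"dy":0.35,"dz":0,"spin":0}]}}

```text
clock: 8.17
eef_pos: [0.5655, -0.0744, 0.0622]
tcp_rot: [-1.568, -0.001, -1.758]
force: [-3.4, -5.5, 10.8]
gripper_width: 0.241
```

```bash
python3 -c "
from h import *
rep()"
```

```text
t 8.17 base mm [  0.5 -54.7  62.2] yaw [-1.5678e+00 -1.2000e-03 -1.7582e+00] want -1.7586 Fbase [-2.32 -6.03 10.77] M [-0.2   0.39  0.22] w 0.241
```

>>> {"op": "jog_arm", "data": {"increments": [{"dx":0.05,"dy":0.2,"dz":0,"spin":0},{"dx":0,"dy":0,"dz":0,"spin":0}]}}

```text
clock: 8.33
eef_pos: [0.5653, -0.0749, 0.0597]
tcp_rot: [-1.568, -0.001, -1.758]
force: [-1.9, -3.2, 5.5]
gripper_width: 0.241
```

>>> {"op": "jog_arm", "data": {"increments": [{"dx":0.04,"dy":0.2,"dz":0,"spin":0},{"dx":0,"dy":0,"dz":0,"spin":0}]}}

```text
clock: 8.5
eef_pos: [0.5653, -0.0751, 0.0578]
tcp_rot: [-1.568, -0.001, -1.758]
force: [-1.7, -2.6, 6.3]
gripper_width: 0.244
```

>>> {"op": "jog_arm", "data": {"increments": [{"dx":0.03,"dy":0.2,"dz":0,"spin":0},{"dx":0,"dy":0,"dz":0,"spin":0}]}}

```text
clock: 8.67
eef_pos: [0.5654, -0.0755, 0.056]
tcp_rot: [-1.568, -0.001, -1.759]
force: [-2.1, -2.9, 5.9]
gripper_width: 0.238
```

>>> {"op": "jog_arm", "data": {"increments": [{"dx":0.02,"dy":0.15,"dz":0,"spin":0},{"dx":0,"dy":0,"dz":0,"spin":0}]}}

```text
clock: 8.83
eef_pos: [0.5652, -0.0757, 0.0545]
tcp_rot: [-1.568, -0.001, -1.758]
force: [-2.6, -2.1, 6.5]
gripper_width: 0.248
```

>>> {"op": "jog_arm", "data": {"increments": [{"dx":0.02,"dy":0.1,"dz":0,"spin":0},{"dx":0,"dy":0,"dz":0,"spin":0}]}}

```text
clock: 9.0
eef_pos: [0.5652, -0.076, 0.0537]
tcp_rot: [-1.568, -0.001, -1.758]
force: [-2.1, -3.2, 6.8]
gripper_width: 0.243
```

>>> {"op": "jog_arm", "data": {"increments": [{"dx":0.01,"dy":0.15,"dz":0,"spin":0},{"dx":0,"dy":0,"dz":0,"spin":0}]}}

```text
clock: 9.17
eef_pos: [0.5652, -0.076, 0.052]
tcp_rot: [-1.568, -0.001, -1.758]
force: [-3.1, -2.7, 5.8]
gripper_width: 0.242
```

>>> {"op": "jog_arm", "data": {"increments": [{"dx":0.01,"dy":0.1,"dz":0,"spin":0},{"dx":0,"dy":0,"dz":0,"spin":0}]}}

```text
clock: 9.33
eef_pos: [0.5651, -0.0762, 0.0512]
tcp_rot: [-1.568, -0.001, -1.758]
force: [-2.8, -4.1, 7.9]
gripper_width: 0.244
```

>>> {"op": "jog_arm", "data": {"increments": [{"dx":0.01,"dy":0.1,"dz":0,"spin":0},{"dx":0,"dy":0,"dz":0,"spin":0}]}}

```text
clock: 9.5
eef_pos: [0.5652, -0.0761, 0.0501]
tcp_rot: [-1.568, -0.001, -1.758]
force: [-2.5, -2.4, 6.2]
gripper_width: 0.241
```

>>> {"op": "jog_arm", "data": {"increments": [{"dx":0.01,"dy":0.1,"dz":0,"spin":0},{"dx":0,"dy":0,"dz":0,"spin":0}]}}

```text
clock: 9.67
eef_pos: [0.5651, -0.0763, 0.049]
tcp_rot: [-1.568, -0.001, -1.758]
force: [-3.1, -2.9, 8.5]
gripper_width: 0.239
```

>>> {"op": "jog_arm", "data": {"increments": [{"dx":0,"dy":0.1,"dz":0,"spin":0},{"dx":0,"dy":0,"dz":0,"spin":0}]}}

```text
clock: 9.83
eef_pos: [0.5651, -0.0765, 0.0482]
tcp_rot: [-1.568, -0.002, -1.758]
force: [-2.9, -4.6, 9.5]
gripper_width: 0.246
```

```bash
python3 -c "
from h import *
rep()
for n in('side','top'):
    f=grab_frame(n)['pixels']; a=f[150:300,210:400]; cv2.imwrite(f'pics/{n}6.png',cv2.resize(a,None,fx=4,fy=4,interpolation=cv2.INTER_CUBIC))
"
```

```text
t 9.83 base mm [  0.5 -56.8  48.2] yaw [-1.5680e+00 -1.6000e-03 -1.7579e+00] want -1.7586 Fbase [-1.98 -5.07  9.45] M [0.08 0.36 0.17] w 0.246
```

View pics/side6.png

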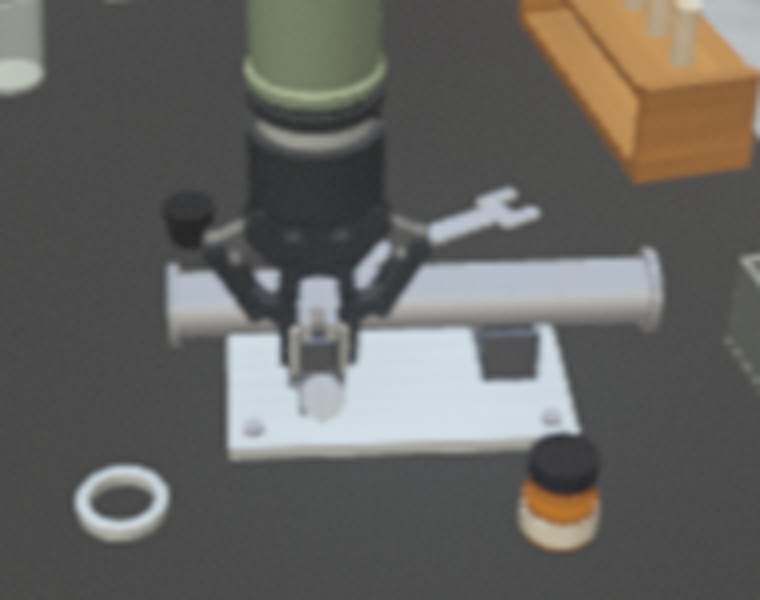

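The ear at (318, 330) is down and the force is starting to rise, so it is near landing. I'll let go and pinch again to shed the twist in the grip, then measure a clean push.

>>> {"op": "jog_arm", "data": {"increments": [{"dx":0,"dy":0,"dz":0,"spin":0},{"dx":0,"dy":0,"dz":0,"spin":0},{"dx":-0.4,"dy":0,"dz":-0.05,"spin":0},{"dx":0,"dy":0,"dz":0,"spin":0}], "claw": 0.4}}

```text
clock: 10.27
eef_pos: [0.5647, -0.0707, 0.0464]
tcp_rot: [-1.571, 0.0, -1.758]
force: [1.0, 0.1, -0.9]
gripper_width: 0.401
```

```bash
python3 -c "
from h import *
rep()"
```

```text
t 10.27 base mm [ -1.  -51.1  46.4] yaw [-1.5707e+00  1.0000e-04 -1.7583e+00] want -1.7586 Fbase [ 0.95  0.32 -0.92] M [-0.02 -0.04 -0.01] w 0.401
```

>>> {"op": "jog_arm", "data": {"increments": [{"dx":0,"dy":0,"dz":0,"spin":0},{"dx":0,"dy":0,"dz":0,"spin":0},{"dx":0,"dy":0,"dz":0,"spin":0},{"dx":0,"dy":0,"dz":0,"spin":0}], "claw": 0.1}}

```text
clock: 10.6
eef_pos: [0.566, -0.0712, 0.0467]
tcp_rot: [-1.568, 0.0, -1.759]
force: [5.6, -0.4, -1.9]
gripper_width: 0.249
```

```bash
python3 -c "
from h import *
rep()"
```

```text
t 10.6 base mm [  0.3 -51.4  46.7] yaw [-1.5679e+00  3.0000e-04 -1.7585e+00] want -1.7586 Fbase [ 5.6   0.67 -1.93] M [ 0.23 -0.7   0.02] w 0.249
```

>>> {"op": "jog_arm", "data": {"increments": [{"dx":0,"dy":0.15,"dz":0.1,"spin":0},{"dx":0,"dy":0,"dz":0,"spin":0}]}}

```text
clock: 10.77
eef_pos: [0.5659, -0.0715, 0.0452]
tcp_rot: [-1.57, -0.0, -1.759]
force: [2.5, -0.6, 1.3]
gripper_width: 0.242
```

>>> {"op": "jog_arm", "data": {"increments": [{"dx":0,"dy":0.1,"dz":0,"spin":0},{"dx":0,"dy":0,"dz":0,"spin":0}]}}

```text
clock: 10.93
eef_pos: [0.5658, -0.0717, 0.0444]
tcp_rot: [-1.57, -0.0, -1.759]
force: [1.7, -1.4, 3.6]
gripper_width: 0.245
```

>>> {"op": "jog_arm", "data": {"increments": [{"dx":0,"dy":0.1,"dz":0,"spin":0},{"dx":0,"dy":0,"dz":0,"spin":0}]}}

```text
clock: 11.1
eef_pos: [0.5658, -0.0719, 0.0436]
tcp_rot: [-1.57, -0.001, -1.759]
force: [1.7, -3.4, 4.9]
gripper_width: 0.25
```

>>> {"op": "jog_arm", "data": {"increments": [{"dx":0,"dy":0.15,"dz":0,"spin":0},{"dx":0,"dy":0,"dz":0,"spin":0}]}}

```text
clock: 11.27
eef_pos: [0.5658, -0.072, 0.0421]
tcp_rot: [-1.57, -0.001, -1.759]
force: [1.7, -2.7, 5.4]
gripper_width: 0.246
```

>>> {"op": "jog_arm", "data": {"increments": [{"dx":0,"dy":0.15,"dz":0,"spin":0},{"dx":0,"dy":0,"dz":0,"spin":0}]}}

```text
clock: 11.43
eef_pos: [0.5658, -0.0721, 0.0407]
tcp_rot: [-1.569, -0.001, -1.759]
force: [1.6, -2.6, 6.3]
gripper_width: 0.247
```

```bash
python3 -c "
from h import *
rep()"
```

```text
t 11.43 base mm [  0.3 -52.3  40.7] yaw [-1.5695e+00 -8.0000e-04 -1.7585e+00] want -1.7586 Fbase [ 2.08 -2.21  6.26] M [ 0.03 -0.31  0.09] w 0.247
```

```bash
python3 -c "
from h import *
rep()
for n in('side',):
    f=grab_frame(n)['pixels']; a=f[195:275,255:325]; cv2.imwrite(f'pics/{n}7.png',cv2.resize(a,None,fx=7,fy=7,interpolation=cv2.INTER_CUBIC))
for th in (0,.05,.1,.15,.2):
  print(th,[((proj('side',b2w(cappt(th,y,z,x)))[0]-[255,195]+.43)*7).round(0) for y,z,x in((-.102,.017,.011),(-.102,.006,.011),(-.102,.017,-.011))])
"
```

```text
t 11.43 base mm [  0.3 -52.3  40.7] yaw [-1.5695e+00 -8.0000e-04 -1.7585e+00] want -1.7586 Fbase [ 2.08 -2.21  6.26] M [ 0.03 -0.31  0.09] w 0.247
0 [array([273., 293.]), array([273., 318.]), array([207., 295.])]
0.05 [array([273., 279.]), array([273., 306.]), array([207., 281.])]
0.1 [array([273., 265.]), array([273., 293.]), array([207., 267.])]
0.15 [array([272., 251.]), array([273., 279.]), array([206., 253.])]
0.2 [array([272., 236.]), array([273., 266.]), array([206., 238.])]
```

View pics/side7.png

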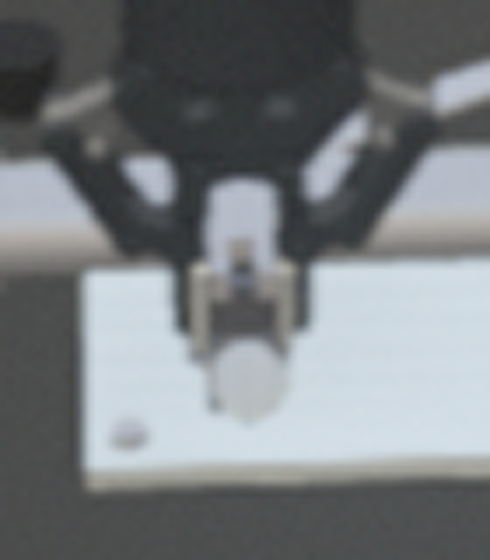

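The ear's end face spans about y = 268 to 295 in the crop, which reads as θ of about 0.1. The fingertips are now low, near the lugs. I'll pinch again 12 mm higher and press on.

>>> {"op": "jog_arm", "data": {"increments": [{"dx":0,"dy":0,"dz":0,"spin":0},{"dx":0,"dy":0,"dz":0,"spin":0},{"dx":0,"dy":-0.6,"dz":0,"spin":0},{"dx":0,"dy":-0.6,"dz":0,"spin":0},{"dx":0,"dy":0,"dz":0,"spin":0}], "claw": 0.4}}

```text
clock: 11.9
eef_pos: [0.566, -0.0714, 0.0531]
tcp_rot: [-1.569, 0.0, -1.759]
force: [0.9, 0.2, -0.8]
gripper_width: 0.401
```

```bash
python3 -c "
from h import *
rep()
f=grab_frame('side')['pixels']; a=f[195:275,255:325]; cv2.imwrite(f'pics/side8.png',cv2.resize(a,None,fx=7,fy=7,interpolation=cv2.INTER_CUBIC))
"
```

```text
t 11.9 base mm [  0.4 -51.6  53.1] yaw [-1.5693  0.     -1.7585] want -1.7586 Fbase [ 0.83  0.4  -0.76] M [0.02 0.01 0.  ] w 0.401
```

View pics/side8.png

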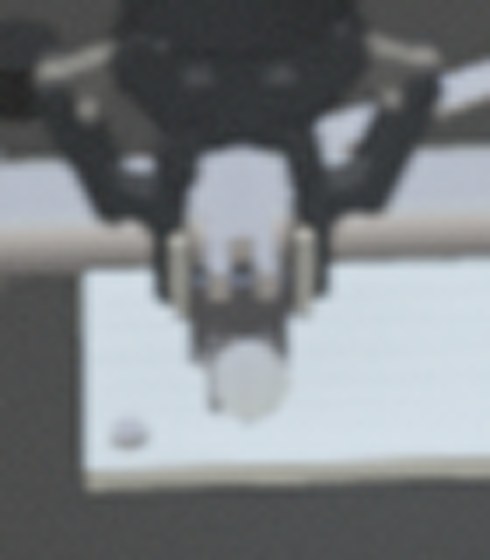

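>>> {"op": "jog_arm", "data": {"increments": [{"dx":0,"dy":0,"dz":0,"spin":0},{"dx":0,"dy":0,"dz":0,"spin":0},{"dx":0,"dy":0,"dz":0,"spin":0},{"dx":0,"dy":0,"dz":0,"spin":0}], "claw": 0.1}}

```text
clock: 12.28
eef_pos: [0.5659, -0.0715, 0.0521]
tcp_rot: [-1.57, -0.0, -1.759]
force: [0.7, -0.9, 1.3]
gripper_width: 0.245
```

With the jaws open the prong faces are visible at (215–270, 275–300), so the opening is about 0.07. Pressing now.

>>> {"op": "jog_arm", "data": {"increments": [{"dx":0,"dy":0.15,"dz":0,"spin":0},{"dx":0,"dy":0,"dz":0,"spin":0}]}}

```text
clock: 12.45
eef_pos: [0.5658, -0.0718, 0.0506]
tcp_rot: [-1.57, -0.0, -1.759]
force: [1.9, -2.6, 3.0]
gripper_width: 0.245
```

>>> {"op": "jog_arm", "data": {"increments": [{"dx":0,"dy":0.1,"dz":0,"spin":0},{"dx":0,"dy":0,"dz":0,"spin":0}]}}

```text
clock: 12.62
eef_pos: [0.5659, -0.0719, 0.0501]
tcp_rot: [-1.57, -0.0, -1.759]
force: [0.4, -3.9, 5.0]
gripper_width: 0.243
```

>>> {"op": "jog_arm", "data": {"increments": [{"dx":0,"dy":0.1,"dz":0,"spin":0},{"dx":0,"dy":0,"dz":0,"spin":0}]}}

```text
clock: 12.78
eef_pos: [0.5659, -0.0719, 0.0495]
tcp_rot: [-1.569, -0.001, -1.759]
force: [-1.3, -3.1, 8.4]
gripper_width: 0.245
```

```bash
python3 -c "
from h import *
rep()"
```

```text
t 12.78 base mm [  0.4 -52.1  49.5] yaw [-1.5695e+00 -5.0000e-04 -1.7587e+00] want -1.7586 Fbase [-0.75 -3.27  8.41] M [-0.06  0.07 -0.01] w 0.245
```

Now the force rises faster (8.4 N, with the slope dropping to 0.6 mm per mm commanded), so it has landed.

>>> {"op": "jog_arm", "data": {"increments": [{"dx":0,"dy":0.1,"dz":0,"spin":0},{"dx":0,"dy":0,"dz":0,"spin":0}]}}

```text
clock: 12.95
eef_pos: [0.5658, -0.072, 0.049]
tcp_rot: [-1.569, -0.001, -1.759]
force: [-1.8, -3.2, 12.4]
gripper_width: 0.249
```

>>> {"op": "jog_arm", "data": {"increments": [{"dx":0,"dy":0.05,"dz":0,"spin":0},{"dx":0,"dy":0,"dz":0,"spin":0}]}}

```text
clock: 13.12
eef_pos: [0.5659, -0.072, 0.0489]
tcp_rot: [-1.569, -0.001, -1.759]
force: [-1.8, -3.4, 13.7]
gripper_width: 0.243
```

>>> {"op": "jog_arm", "data": {"increments": [{"dx":0,"dy":0.03,"dz":0,"spin":0},{"dx":0,"dy":0,"dz":0,"spin":0},{"dx":0,"dy":0,"dz":0,"spin":0},{"dx":0,"dy":0,"dz":0,"spin":0}]}}

```text
clock: 13.45
eef_pos: [0.5659, -0.072, 0.0488]
tcp_rot: [-1.569, -0.001, -1.759]
force: [-2.9, -3.9, 15.2]
gripper_width: 0.245
```

>>> {"op": "jog_arm", "data": {"increments": [{"dx":0,"dy":-0.3,"dz":0,"spin":0},{"dx":0,"dy":0,"dz":0,"spin":0},{"dx":0,"dy":0,"dz":0,"spin":0},{"dx":0,"dy":0,"dz":0,"spin":0}], "claw": 0.4}}

```text
clock: 13.78
eef_pos: [0.5649, -0.0711, 0.049]
tcp_rot: [-1.572, -0.0, -1.759]
force: [-0.4, 0.9, 0.4]
gripper_width: 0.4
```

>>> {"op": "jog_arm", "data": {"increments": [{"dx":0,"dy":-3,"dz":0,"spin":0},{"dx":0,"dy":-4,"dz":0,"spin":0},{"dx":0,"dy":-4,"dz":0,"spin":0},{"dx":0,"dy":-2,"dz":0,"spin":0},{"dx":0,"dy":0,"dz":0,"spin":0}]}}

```text
clock: 14.2
eef_pos: [0.5683, -0.0717, 0.1848]
tcp_rot: [-1.561, 0.0, -1.758]
force: [0.3, 0.3, 0.2]
gripper_width: 0.397
```

```bash
python3 -c "
from h import *
rep()
f=grab_frame('side')['pixels'];cv2.imwrite('pics/side9r.png',f); a=f[195:275,255:325]; cv2.imwrite(f'pics/side9.png',cv2.resize(a,None,fx=7,fy=7,interpolation=cv2.INTER_CUBIC))
"
```

```text
t 14.2 base mm [  2.7 -51.4 184.8] yaw [-1.5608e+00  5.0000e-04 -1.7585e+00] want -1.7586 Fbase [0.2  0.32 0.19] M [-0.05  0.06 -0.03] w 0.397
```

View pics/side9.png

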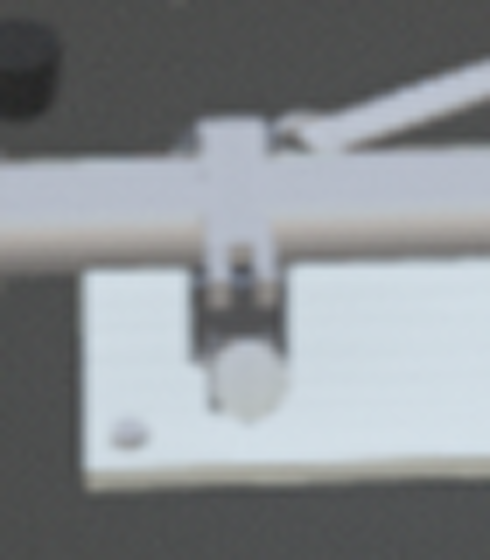

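The clamp is shut. The prong ends at (215–270, 283–308) fit an opening of about 0.04, so the bolt's seat should be near 6.5 mm pull. The lip's top corner lies 48.5 mm from the pivot, so I want about 13.5 mm pull while swinging. Next I'll measure the bolt's lean and the jar's position.

```bash
python3 -c "
from h import *
for a in np.arange(.8,1.15,.05):
    print(a.round(2),((proj('side',b2w(boltpt(a,.063)))[0]-[255,195]+.43)*7).round(0),(boltpt(a,.052)*1e3).round(1))
print('jar',w2b(onz('top',(344.5,177.5),.058)),w2b(onz('top',(343,181),.03)))
f=cv2.imread('pics/side9r.png')
for th in (0,.02,.04,.06,.08):
  print(th,[((proj('side',b2w(cappt(th,y,z,x)))[0]-[255,195]+.43)*7).round(0) for y,z,x in((-.102,.017,.011),(-.102,.006,.011),(-.034,.029,0))])
rep([0.0005,-.094,.12])
f=grab_frame('top')['pixels']; a=f[150:300,210:400]; cv2.imwrite(f'pics/top9.png',cv2.resize(a,None,fx=4,fy=4,interpolation=cv2.INTER_CUBIC))
a=f=cv2.imread('pics/side9r.png')[225:260,275:305]; cv2.imwrite(f'pics/side9z.png',cv2.resize(a,None,fx=16,fy=16,interpolation=cv2.INTER_CUBIC))
"
```

```text
0.8 [244. 346.] [  0.  -89.3  66.2]
0.85 [245. 356.] [  0.  -91.1  64.3]
0.9 [245. 365.] [  0.  -92.7  62.3]
0.95 [245. 375.] [  0.  -94.3  60.2]
1.0 [246. 385.] [  0.  -95.8  58.1]
1.05 [246. 394.] [  0.  -97.1  55.9]
1.1 [246. 404.] [  0.  -98.3  53.6]
jar [ 0.12627175 -0.14671274  0.058     ] [ 0.12057447 -0.14756391  0.03      ]
0 [array([273., 293.]), array([273., 318.]), array([231., 145.])]
0.02 [array([273., 288.]), array([273., 313.]), array([231., 142.])]
0.04 [array([273., 282.]), array([273., 308.]), array([231., 140.])]
0.06 [array([273., 276.]), array([273., 303.]), array([231., 137.])]
0.08 [array([273., 271.]), array([273., 298.]), array([230., 135.])]
t 14.25 base mm [  1.1 -51.5 181.9] yaw [-1.5659e+00  2.0000e-04 -1.7585e+00] want -1.7586 Fbase [ 0.38 -0.69 -1.26] M [-0.    0.04  0.01] w 0.399
inc cm dx,dy,dz [ 4.25  6.19 -0.09]
```

View pics/top9.png

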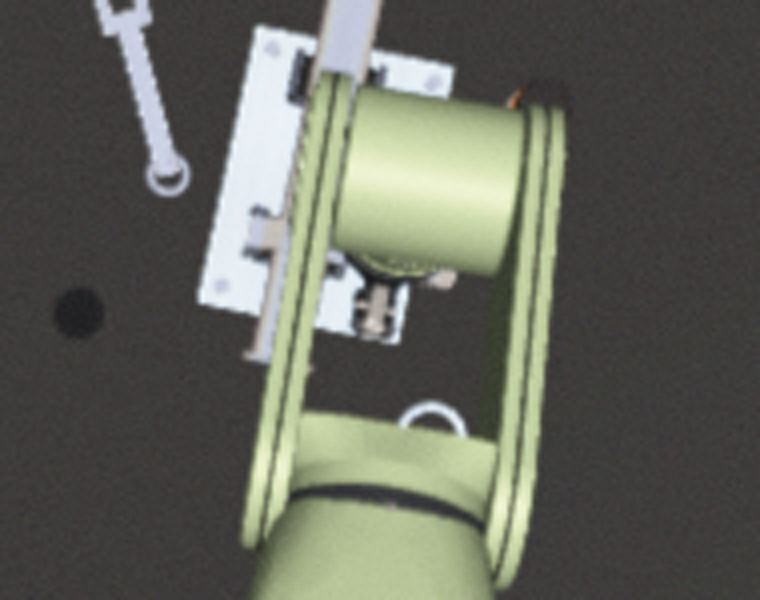

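View pics/side9z.png

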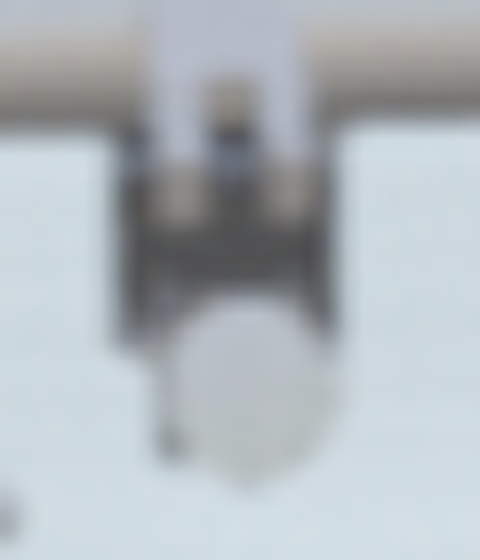

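The head's end face, at (250, 380) in the 7x crop, gives a lean of 0.97, so its middle is near base (1, -95, 59.5) mm. The jar, at base (123, -147), is clear of the fingers. I'll move over the head and go down.

>>> {"op": "jog_arm", "data": {"increments": [{"dx":2.2,"dy":1,"dz":0,"spin":0},{"dx":2.1,"dy":2,"dz":0,"spin":0},{"dx":0,"dy":3,"dz":0,"spin":0},{"dx":0,"dy":3,"dz":0,"spin":0},{"dx":0,"dy":1.9,"dz":0,"spin":0},{"dx":0,"dy":0,"dz":0,"spin":0},{"dx":0,"dy":0,"dz":0,"spin":0}], "claw": 0.55}}

```text
clock: 14.88
eef_pos: [0.5558, -0.1132, 0.0683]
tcp_rot: [-1.577, 0.0, -1.759]
force: [0.1, -0.1, 1.0]
gripper_width: 0.553
```

```bash
python3 -c "
from h import *
rep([0.001,-.095,.043])
f=grab_frame('side')['pixels']; a=f[180:280,230:350]; cv2.imwrite(f'pics/side10.png',cv2.resize(a,None,fx=6,fy=6,interpolation=cv2.INTER_CUBIC))
"
```

```text
t 14.88 base mm [ -1.8 -94.6  68.3] yaw [-1.5766e+00  1.0000e-04 -1.7586e+00] want -1.7586 Fbase [ 0.1  -0.06  1.02] M [ 0.    0.02 -0.02] w 0.553
inc cm dx,dy,dz [0.04 2.53 0.3 ]
```

View pics/side10.png

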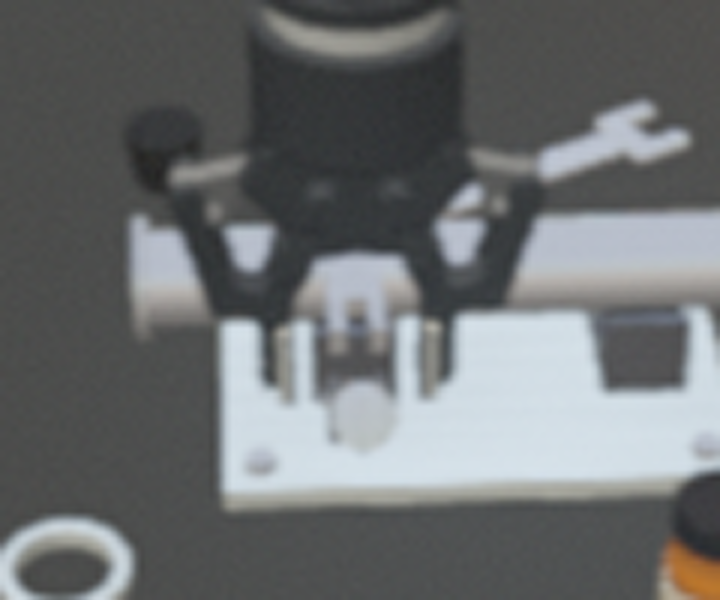

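The finger pads at (285, 365) and (430, 365) straddle the head at (362, 415), about 2 mm to its left. I'll correct that, lower and pinch.

>>> {"op": "jog_arm", "data": {"increments": [{"dx":0.05,"dy":1.2,"dz":0.2,"spin":0},{"dx":0,"dy":1.2,"dz":0,"spin":0},{"dx":0,"dy":0.1,"dz":0,"spin":0},{"dx":0,"dy":0,"dz":0,"spin":0},{"dx":0,"dy":0,"dz":0,"spin":0},{"dx":0,"dy":0,"dz":0,"spin":0}]}}

```text
clock: 15.43
eef_pos: [0.56, -0.1146, 0.0466]
tcp_rot: [-1.569, -0.0, -1.758]
force: [-0.3, 0.3, -0.1]
gripper_width: 0.548
```

```bash
python3 -c "
from h import *
rep([0.001,-.095,.043])"
```

```text
t 15.43 base mm [  2.6 -95.2  46.6] yaw [-1.5688e+00 -2.0000e-04 -1.7585e+00] want -1.7586 Fbase [-0.34  0.26 -0.09] M [ 0.02 -0.05 -0.02] w 0.548
inc cm dx,dy,dz [-0.02  0.36 -0.16]
```

>>> {"op": "jog_arm", "data": {"increments": [{"dx":0,"dy":0,"dz":0,"spin":0},{"dx":0,"dy":0,"dz":0,"spin":0},{"dx":0,"dy":0,"dz":0,"spin":0},{"dx":0,"dy":0,"dz":0,"spin":0}], "claw": 0.1}}

```text
clock: 15.77
eef_pos: [0.5582, -0.1148, 0.0462]
tcp_rot: [-1.573, -0.001, -1.758]
force: [-4.9, -1.7, 5.3]
gripper_width: 0.279
```

```bash
python3 -c "
from h import *
rep([0.001,-.095,.043])
f=grab_frame('side')['pixels']; a=f[180:280,230:350]; cv2.imwrite(f'pics/side11.png',cv2.resize(a,None,fx=6,fy=6,interpolation=cv2.INTER_CUBIC))
"
```

```text
t 15.77 base mm [  0.9 -95.7  46.2] yaw [-1.5727e+00 -8.0000e-04 -1.7583e+00] want -1.7586 Fbase [-4.47 -2.62  5.31] M [-0.32  0.7   0.  ] w 0.279
inc cm dx,dy,dz [-0.07  0.32  0.01]
```

View pics/side11.png

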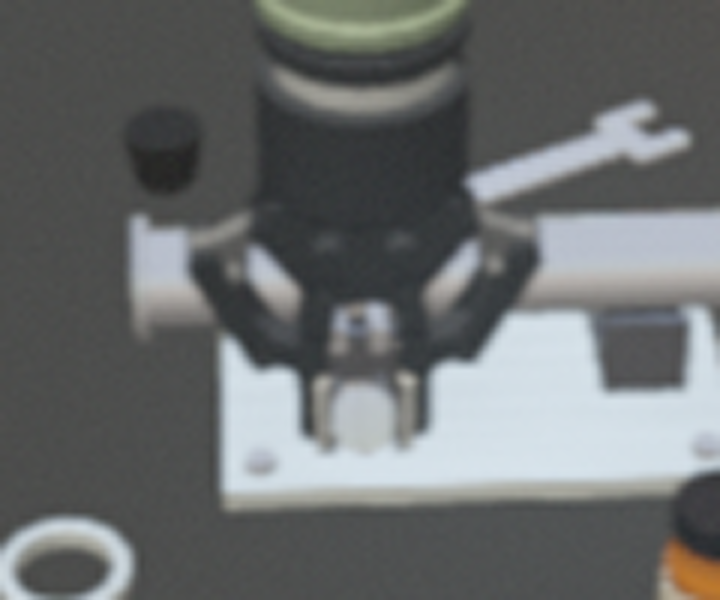

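The head is pinched at (362, 415) with a width of 0.28. I'll relieve the side force and begin drawing along the bolt's axis.

>>> {"op": "jog_arm", "data": {"increments": [{"dx":0,"dy":0,"dz":-0.1,"spin":0},{"dx":0.21,"dy":-0.14,"dz":0,"spin":0},{"dx":0.2,"dy":-0.14,"dz":0,"spin":0},{"dx":0,"dy":0,"dz":0,"spin":0}]}}

```text
clock: 16.15
eef_pos: [0.5575, -0.1175, 0.0482]
tcp_rot: [-1.571, 0.002, -1.76]
force: [1.5, 6.0, -2.2]
gripper_width: 0.278
```

```bash
cat >>h.py <<'E'
def ax(a):
    s=state();F=RB.T@s['force'];print("axial out",round(-F[1]*np.sin(a)+F[2]*np.cos(a),2),"perp(swing out)",round(-F[1]*np.cos(a)-F[2]*np.sin(a),2))
E
python3 -c "
from h import *
rep();ax(.97)"
```

```text
t 16.15 base mm [  0.7 -98.5  48.2] yaw [-1.5714e+00  1.7000e-03 -1.7597e+00] want -1.7586 Fbase [ 0.39  6.22 -2.15] M [ 0.89  0.07 -0.09] w 0.278
axial out -6.35 perp(swing out) -1.74
```

>>> {"op": "jog_arm", "data": {"increments": [{"dx":0.2,"dy":-0.14,"dz":0,"spin":0},{"dx":0.2,"dy":-0.14,"dz":0,"spin":0},{"dx":0,"dy":0,"dz":0,"spin":0}]}}

```text
clock: 16.4
eef_pos: [0.5568, -0.1213, 0.0508]
tcp_rot: [-1.572, 0.002, -1.76]
force: [0.8, 6.2, -3.8]
gripper_width: 0.28
```

```bash
python3 -c "
from h import *
rep();ax(.97)"
```

```text
t 16.4 base mm [   0.7 -102.3   50.8] yaw [-1.5716  0.0019 -1.7596] want -1.7586 Fbase [-0.39  6.24 -3.81] M [ 1.06 -0.05 -0.09] w 0.28
axial out -7.3 perp(swing out) -0.38
```

The axial force rose from 6.4 to 7.3 N over 8 mm, which fits the spring. I'll draw to about 13.5 mm.

>>> {"op": "jog_arm", "data": {"increments": [{"dx":0.23,"dy":-0.16,"dz":0,"spin":0},{"dx":0.23,"dy":-0.16,"dz":0,"spin":0},{"dx":0,"dy":0,"dz":0,"spin":0},{"dx":0,"dy":0,"dz":0,"spin":0}]}}

```text
clock: 16.73
eef_pos: [0.556, -0.1253, 0.0536]
tcp_rot: [-1.572, 0.003, -1.76]
force: [1.6, 7.0, -6.2]
gripper_width: 0.284
```

```bash
python3 -c "
from h import *
rep();ax(.97)
f=grab_frame('side')['pixels']; a=f[180:280,230:350]; cv2.imwrite(f'pics/side12.png',cv2.resize(a,None,fx=6,fy=6,interpolation=cv2.INTER_CUBIC))
r=65.5;p=np.linspace(.97,0,17)
y=-52-r*np.sin(p);z=30+r*np.cos(p)
for q,b,c in zip(p[1:],-np.diff(y)/10,-np.diff(z)/10):print(q.round(2),b.round(2),c.round(2))
"
```

```text
t 16.73 base mm [   0.6 -106.4   53.6] yaw [-1.5718  0.0026 -1.7599] want -1.7586 Fbase [ 0.28  7.21 -6.23] M [ 1.23 -0.15 -0.14] w 0.284
axial out -9.47 perp(swing out) 1.06
0.91 -0.23 -0.32
0.85 -0.25 -0.31
0.79 -0.27 -0.29
0.73 -0.29 -0.27
0.67 -0.3 -0.25
0.61 -0.32 -0.24
0.55 -0.33 -0.22
0.48 -0.35 -0.2
0.42 -0.36 -0.17
0.36 -0.37 -0.15
0.3 -0.38 -0.13
0.24 -0.38 -0.11
0.18 -0.39 -0.08
0.12 -0.39 -0.06
0.06 -0.4 -0.04
0.0 -0.4 -0.01
```

View pics/side12.png

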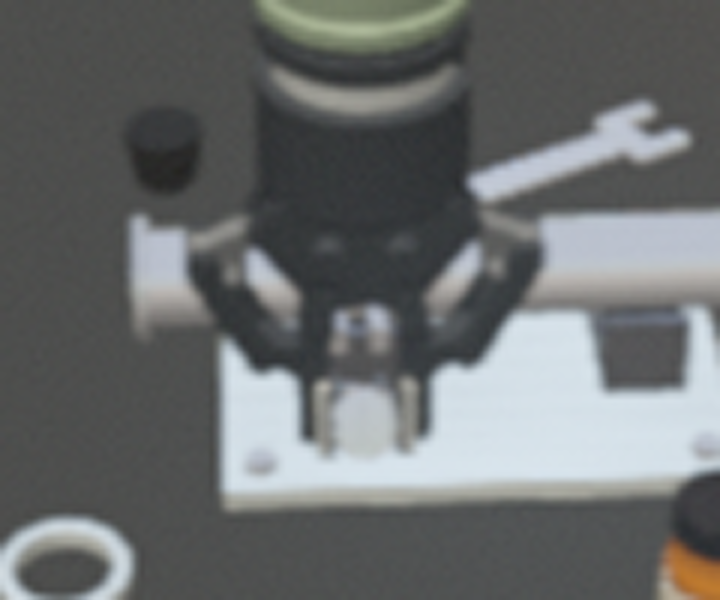

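The bolt is out 13 mm by displacement, and the 9.5 N spring force suggests 13–15 mm. The head is still held, at (362, 420). Swinging now.

>>> {"op": "jog_arm", "data": {"increments": [{"dx":-0.23,"dy":-0.32,"dz":0,"spin":0},{"dx":-0.25,"dy":-0.31,"dz":0,"spin":0},{"dx":-0.27,"dy":-0.29,"dz":0,"spin":0},{"dx":-0.29,"dy":-0.27,"dz":0,"spin":0},{"dx":0,"dy":0,"dz":0,"spin":0}]}}

```text
clock: 17.2
eef_pos: [0.5573, -0.1161, 0.0661]
tcp_rot: [-1.573, -0.0, -1.758]
force: [0.1, 3.2, -10.7]
gripper_width: 0.282
```

```bash
python3 -c "
from h import *
rep();ax(.73)"
```

```text
t 17.2 base mm [  0.2 -97.1  66.1] yaw [-1.5726e+00 -3.0000e-04 -1.7577e+00] want -1.7586 Fbase [ -0.5    3.14 -10.68] M [0.06 0.05 0.07] w 0.282
axial out -10.05 perp(swing out) 4.78
```

>>> {"op": "jog_arm", "data": {"increments": [{"dx":-0.3,"dy":-0.25,"dz":0,"spin":0},{"dx":-0.32,"dy":-0.24,"dz":0,"spin":0},{"dx":-0.33,"dy":-0.22,"dz":0,"spin":0},{"dx":0,"dy":0,"dz":0,"spin":0}]}}

```text
clock: 17.53
eef_pos: [0.5594, -0.1067, 0.0738]
tcp_rot: [-1.572, 0.0, -1.759]
force: [0.5, 1.7, -11.0]
gripper_width: 0.282
```

```bash
python3 -c "
from h import *
rep();ax(.55)
f=grab_frame('side')['pixels']; a=f[180:280,230:350]; cv2.imwrite(f'pics/side13.png',cv2.resize(a,None,fx=6,fy=6,interpolation=cv2.INTER_CUBIC))
"
```

```text
t 17.53 base mm [  0.5 -87.5  73.8] yaw [-1.5716e+00  2.0000e-04 -1.7586e+00] want -1.7586 Fbase [  0.16   1.76 -10.98] M [-0.06  0.24 -0.09] w 0.282
axial out -10.28 perp(swing out) 4.23
```

View pics/side13.png

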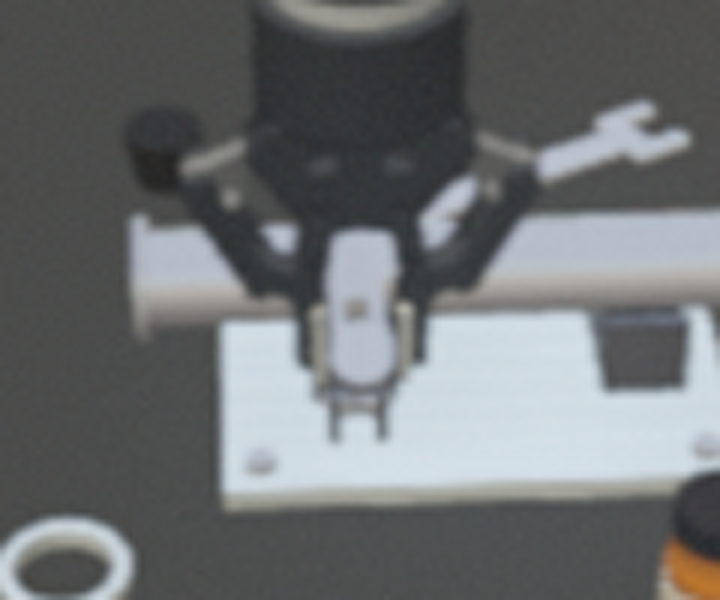

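The bolt is coming up, with the head at (360, 345), a lean of about 0.55 and a pull of about 14.7 mm. I'll ease it in slightly and continue over the lip.

>>> {"op": "jog_arm", "data": {"increments": [{"dx":-0.38,"dy":-0.14,"dz":0,"spin":0},{"dx":-0.36,"dy":-0.17,"dz":0,"spin":0},{"dx":-0.37,"dy":-0.15,"dz":0,"spin":0},{"dx":0,"dy":0,"dz":0,"spin":0}]}}

```text
clock: 17.92
eef_pos: [0.5614, -0.0957, 0.0783]
tcp_rot: [-1.572, -0.0, -1.758]
force: [-2.0, 0.1, -10.4]
gripper_width: 0.278
```

```bash
python3 -c "
from h import *
rep();ax(.36)"
```

```text
t 17.92 base mm [  0.4 -76.4  78.3] yaw [-1.5718e+00 -1.0000e-04 -1.7578e+00] want -1.7586 Fbase [ -1.94  -0.3  -10.39] M [-0.13  0.42  0.11] w 0.278
axial out -9.62 perp(swing out) 3.94
```

>>> {"op": "jog_arm", "data": {"increments": [{"dx":-0.38,"dy":-0.13,"dz":0,"spin":0},{"dx":-0.38,"dy":-0.11,"dz":0,"spin":0},{"dx":-0.39,"dy":-0.08,"dz":0,"spin":0},{"dx":0,"dy":0,"dz":0,"spin":0}]}}

```text
clock: 18.25
eef_pos: [0.5635, -0.085, 0.0816]
tcp_rot: [-1.572, -0.001, -1.757]
force: [-3.8, -2.3, -10.1]
gripper_width: 0.274
```

```bash
python3 -c "
from h import *
rep();ax(.18)
f=grab_frame('side')['pixels']; a=f[180:280,230:350]; cv2.imwrite(f'pics/side14.png',cv2.resize(a,None,fx=6,fy=6,interpolation=cv2.INTER_CUBIC))
"
```

```text
t 18.25 base mm [  0.4 -65.4  81.6] yaw [-1.5717e+00 -1.4000e-03 -1.7571e+00] want -1.7586 Fbase [ -3.34  -2.94 -10.15] M [-0.92  0.6   0.19] w 0.274
axial out -9.46 perp(swing out) 4.71
```

View pics/side14.png

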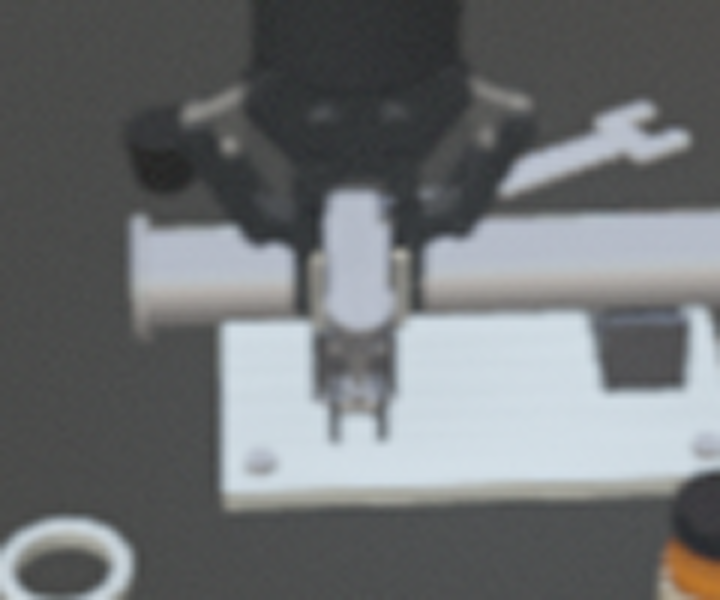

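>>> {"op": "jog_arm", "data": {"increments": [{"dx":-0.39,"dy":-0.06,"dz":-0.06,"spin":0},{"dx":-0.4,"dy":-0.04,"dz":0,"spin":0},{"dx":0,"dy":0,"dz":0,"spin":0}]}}

```text
clock: 18.55
eef_pos: [0.5649, -0.0765, 0.0827]
tcp_rot: [-1.571, 0.0, -1.758]
force: [-2.5, 0.6, -9.9]
gripper_width: 0.254
```

```bash
python3 -c "
from h import *
rep();ax(.06)"
```

```text
t 18.55 base mm [  0.3 -56.8  82.7] yaw [-1.5705e+00  5.0000e-04 -1.7576e+00] want -1.7586 Fbase [-2.62  0.13 -9.88] M [-0.14  0.56  0.48] w 0.254
axial out -9.87 perp(swing out) 0.46
```

>>> {"op": "jog_arm", "data": {"increments": [{"dx":-0.3,"dy":-0.01,"dz":0,"spin":0},{"dx":0,"dy":0,"dz":0,"spin":0},{"dx":0,"dy":0,"dz":0,"spin":0}]}}

```text
clock: 18.8
eef_pos: [0.5653, -0.0743, 0.0827]
tcp_rot: [-1.571, -0.001, -1.757]
force: [-2.5, -3.2, -7.8]
gripper_width: 0.251
```

```bash
python3 -c "
from h import *
rep();ax(.0)
f=grab_frame('side')['pixels']; a=f[180:280,230:350]; cv2.imwrite(f'pics/side15.png',cv2.resize(a,None,fx=6,fy=6,interpolation=cv2.INTER_CUBIC))
f=grab_frame('top')['pixels']; a=f[150:300,210:400]; cv2.imwrite(f'pics/top15.png',cv2.resize(a,None,fx=4,fy=4,interpolation=cv2.INTER_CUBIC))
"
```

```text
t 18.8 base mm [  0.3 -54.6  82.7] yaw [-1.5707e+00 -9.0000e-04 -1.7572e+00] want -1.7586 Fbase [-1.88 -3.63 -7.83] M [-0.79  0.6   0.53] w 0.251
axial out -7.83 perp(swing out) 3.63
```

View pics/side15.png

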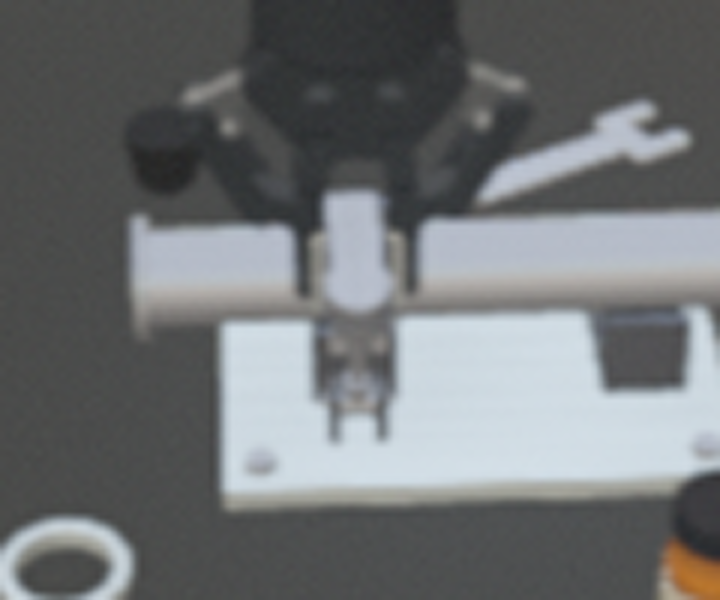

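The grip width fell from 0.274 to 0.251 and the axial force dropped, so the head may be slipping in the pads. I'll look closer.

```bash
python3 -c "
from h import *
f=grab_frame('side')['pixels']; a=f[205:255,265:315]; cv2.imwrite(f'pics/side16.png',cv2.resize(a,None,fx=12,fy=12,interpolation=cv2.INTER_CUBIC))
pr=lambda b:((proj('side',b2w(b))[0]-[265,205]+.46)*12).round(0)
for a in (0,.1,.2):
  for p in (.007,.010,.014):
    print(a,p,'headtop',pr(boltpt(a,.063+p)),'ctr',pr(boltpt(a,.052+p)),'footunder',pr(boltpt(a,.036+p)))
print('ear lip',pr(cappt(.04,-.102,.017)),'earend',pr(cappt(.04,-.102,.006)))
"
```

```text
0 0.007 headtop [287. 221.] ctr [288. 265.] footunder [288. 329.]
0 0.01 headtop [287. 208.] ctr [288. 253.] footunder [288. 317.]
0 0.014 headtop [287. 192.] ctr [287. 237.] footunder [288. 301.]
0.1 0.007 headtop [289. 244.] ctr [289. 285.] footunder [289. 344.]
0.1 0.01 headtop [289. 233.] ctr [289. 274.] footunder [289. 333.]
0.1 0.014 headtop [289. 217.] ctr [289. 259.] footunder [289. 318.]
0.2 0.007 headtop [291. 270.] ctr [291. 307.] footunder [290. 360.]
0.2 0.01 headtop [291. 260.] ctr [291. 297.] footunder [290. 350.]
0.2 0.014 headtop [291. 246.] ctr [291. 284.] footunder [290. 337.]
ear lip [292. 366.] earend [292. 411.]
```

View pics/side16.png

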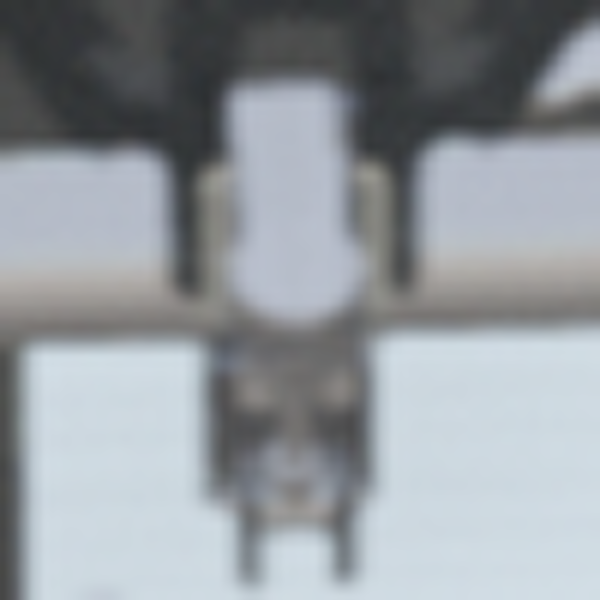

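View pics/top15.png

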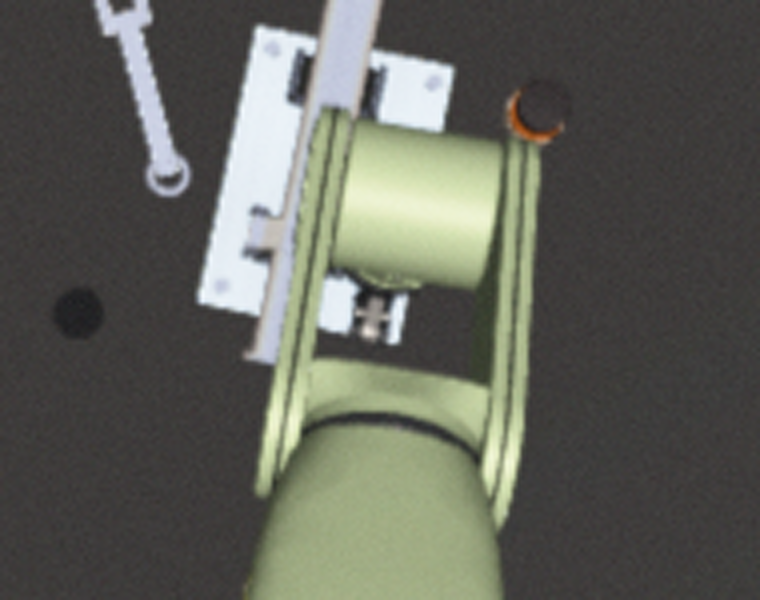

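```bash
python3 -c "
from h import *
pr=lambda b:((proj('side',b2w(b))[0]-[265,205]+.46)*12).round(0)[1]
def bp(a,r,rho): return boltpt(a,r)+np.array([0,-rho*np.cos(a),-rho*np.sin(a)])
for a in (0,.05,.1,.15,.2,.25):
  for p in (.008,.010,.012,.014):
    print(a,p,'disc front',pr(bp(a,.063+p,.013)),'disc ctr',pr(boltpt(a,.063+p)),'barrel low',pr(bp(a,.041+p,.013)),'foot low',pr(bp(a,.036+p,.0105)))
"
```

```text
0 0.008 disc front 257.0 disc ctr 217.0 barrel low 347.0 foot low 359.0
0 0.01 disc front 249.0 disc ctr 208.0 barrel low 339.0 foot low 351.0
0 0.012 disc front 241.0 disc ctr 200.0 barrel low 331.0 foot low 343.0
0 0.014 disc front 233.0 disc ctr 192.0 barrel low 323.0 foot low 335.0
0.05 0.008 disc front 272.0 disc ctr 228.0 barrel low 357.0 foot low 368.0
0.05 0.01 disc front 264.0 disc ctr 220.0 barrel low 350.0 foot low 360.0
0.05 0.012 disc front 256.0 disc ctr 212.0 barrel low 342.0 foot low 353.0
0.05 0.014 disc front 248.0 disc ctr 204.0 barrel low 334.0 foot low 345.0
0.1 0.008 disc front 287.0 disc ctr 240.0 barrel low 369.0 foot low 378.0
0.1 0.01 disc front 279.0 disc ctr 233.0 barrel low 361.0 foot low 370.0
0.1 0.012 disc front 272.0 disc ctr 225.0 barrel low 354.0 foot low 363.0
0.1 0.014 disc front 264.0 disc ctr 217.0 barrel low 346.0 foot low 356.0
0.15 0.008 disc front 302.0 disc ctr 253.0 barrel low 380.0 foot low 388.0
0.15 0.01 disc front 295.0 disc ctr 246.0 barrel low 373.0 foot low 381.0
0.15 0.012 disc front 288.0 disc ctr 239.0 barrel low 366.0 foot low 374.0
0.15 0.014 disc front 281.0 disc ctr 232.0 barrel low 359.0 foot low 367.0
0.2 0.008 disc front 318.0 disc ctr 267.0 barrel low 392.0 foot low 398.0
0.2 0.01 disc front 312.0 disc ctr 260.0 barrel low 385.0 foot low 392.0
0.2 0.012 disc front 305.0 disc ctr 253.0 barrel low 379.0 foot low 385.0
0.2 0.014 disc front 298.0 disc ctr 246.0 barrel low 372.0 foot low 378.0
0.25 0.008 disc front 335.0 disc ctr 281.0 barrel low 404.0 foot low 409.0
0.25 0.01 disc front 329.0 disc ctr 275.0 barrel low 398.0 foot low 403.0
0.25 0.012 disc front 322.0 disc ctr 268.0 barrel low 392.0 foot low 396.0
0.25 0.014 disc front 316.0 disc ctr 262.0 barrel low 385.0 foot low 390.0
```

Comparing with the predictions, the lower edge of the light shape at y = 325 is the barrel's lower rim for an upright bolt at 13–14 mm pull (predicted 323). At the earlier step the same edge was at 364, predicted 372 for lean 0.2. So the bolt is upright against its stop. I'll let it down gently while watching the axial force.

>>> {"op": "jog_arm", "data": {"increments": [{"dx":0,"dy":0.1,"dz":0,"spin":0},{"dx":0,"dy":0.1,"dz":0,"spin":0},{"dx":0,"dy":0.1,"dz":0,"spin":0},{"dx":0,"dy":0,"dz":0,"spin":0}]}}

```text
clock: 19.28
eef_pos: [0.5653, -0.0747, 0.0806]
tcp_rot: [-1.57, -0.001, -1.758]
force: [-5.8, -4.1, -0.6]
gripper_width: 0.248
```

>>> {"op": "jog_arm", "data": {"increments": [{"dx":0,"dy":0.1,"dz":0,"spin":0},{"dx":0,"dy":0.1,"dz":0,"spin":0},{"dx":0,"dy":0,"dz":0,"spin":0}]}}

```text
clock: 19.53
eef_pos: [0.5654, -0.075, 0.0794]
tcp_rot: [-1.57, -0.001, -1.758]
force: [-7.9, -4.3, 4.2]
gripper_width: 0.251
```

```bash
python3 -c "
from h import *
rep();ax(.0)
f=grab_frame('side')['pixels']; a=f[205:255,265:315]; cv2.imwrite(f'pics/side17.png',cv2.resize(a,None,fx=12,fy=12,interpolation=cv2.INTER_CUBIC))
"
```

```text
t 19.53 base mm [  0.4 -55.2  79.4] yaw [-1.5698e+00 -1.4000e-03 -1.7580e+00] want -1.7586 Fbase [-7.   -5.69  4.2 ] M [-1.16  1.26  0.55] w 0.251
axial out 4.2 perp(swing out) 5.69
```

View pics/side17.png

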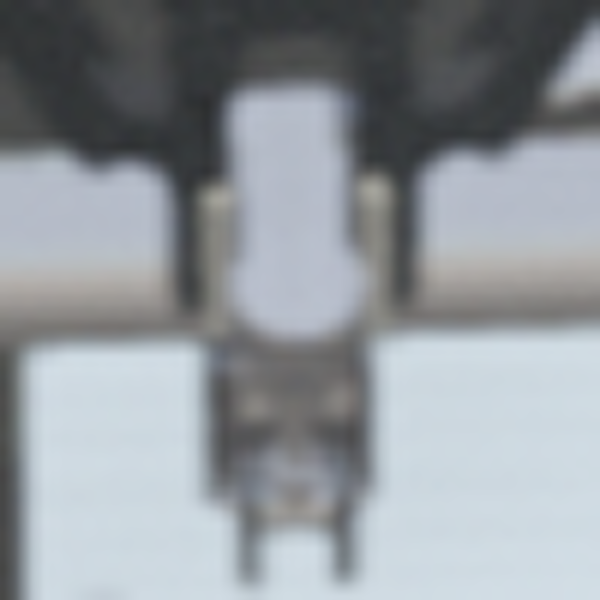

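The force reversed from -7.8 to +4.2 N already after about 3 mm, sooner than expected for the seat. The narrow grip width is also odd, so I'll check carefully before pressing on.

```bash
python3 -c "
from h import *
fs=[grab_frame('side')['pixels'].astype(float) for _ in range(4)]
f=np.mean(fs,0); a=f[215:250,272:308]
a=np.clip((a-40)*1.3,0,255).astype(np.uint8)
cv2.imwrite(f'pics/side18.png',cv2.resize(a,None,fx=16,fy=16,interpolation=cv2.INTER_LANCZOS4))
rep()
pr=lambda b:((proj('side',b2w(b))[0]-[265,205]+.46)*12).round(0)[1]
def bp(a,r,rho): return boltpt(a,r)+np.array([0,-rho*np.cos(a),-rho*np.sin(a)])
for a in (.45,.5,.55,.6,.65):
    p=.0145
    print(a,p,'disc front',pr(bp(a,.063+p,.013)),'disc ctr',pr(boltpt(a,.063+p)),'barrel low',pr(bp(a,.041+p,.013)),'foot low',pr(bp(a,.036+p,.0105)))
"
```

```text
t 19.78 base mm [  0.4 -55.2  79.4] yaw [-1.5697e+00 -1.4000e-03 -1.7580e+00] want -1.7586 Fbase [-5.32 -5.83  3.87] M [-1.19  1.18  0.46] w 0.251
0.45 0.0145 disc front 392.0 disc ctr 330.0 barrel low 440.0 foot low 439.0
0.5 0.0145 disc front 412.0 disc ctr 348.0 barrel low 455.0 foot low 453.0
0.55 0.0145 disc front 433.0 disc ctr 367.0 barrel low 470.0 foot low 466.0
0.6 0.0145 disc front 454.0 disc ctr 387.0 barrel low 485.0 foot low 479.0
0.65 0.0145 disc front 475.0 disc ctr 407.0 barrel low 500.0 foot low 493.0
```

View pics/side18.png

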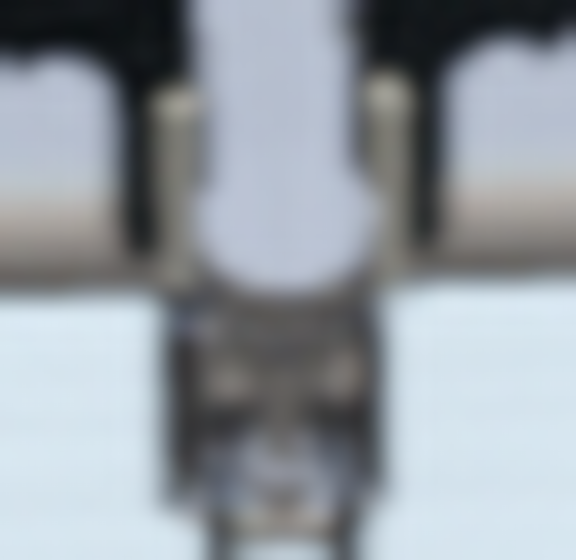

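The averaged view settles it. The light disc, centred at about (287, 215) and with its front edge at y = 290, is the head's top face, which means a lean of about 0.27 and a pull of about 12 mm. The foot is resting on the lip's corner and the pads have slid inwards along the head. Since the foot plane rests on that corner near the bolt's axis, it should stay there if I let go. I'll release, re-centre the pads on the head and look.

>>> {"op": "jog_arm", "data": {"increments": [{"dx":0.1,"dy":-0.1,"dz":0,"spin":0},{"dx":0,"dy":0,"dz":0,"spin":0}]}}

```text
clock: 19.95
eef_pos: [0.5653, -0.0751, 0.08]
tcp_rot: [-1.57, 0.0, -1.759]
force: [-6.4, -0.7, 1.3]
gripper_width: 0.254
```

>>> {"op": "jog_arm", "data": {"increments": [{"dx":0,"dy":0,"dz":0,"spin":0},{"dx":0,"dy":0,"dz":0,"spin":0},{"dx":0,"dy":0,"dz":0,"spin":0}], "claw": 0.42}}

```text
clock: 20.2
eef_pos: [0.5677, -0.075, 0.08]
tcp_rot: [-1.565, 0.001, -1.76]
force: [-0.4, -0.8, 0.2]
gripper_width: 0.423
```

```bash
python3 -c "
from h import *
rep()
fs=[grab_frame('side')['pixels'].astype(float) for _ in range(2)]
f=np.mean(fs,0); a=f[215:250,272:308]
a=np.clip((a-40)*1.3,0,255).astype(np.uint8)
cv2.imwrite(f'pics/side19.png',cv2.resize(a,None,fx=16,fy=16,interpolation=cv2.INTER_LANCZOS4))
"
```

```text
t 20.2 base mm [  2.7 -54.8  80. ] yaw [-1.5648e+00  1.4000e-03 -1.7599e+00] want -1.7586 Fbase [-0.21 -0.81  0.21] M [ 0.01 -0.03  0.03] w 0.423
```

View pics/side19.png

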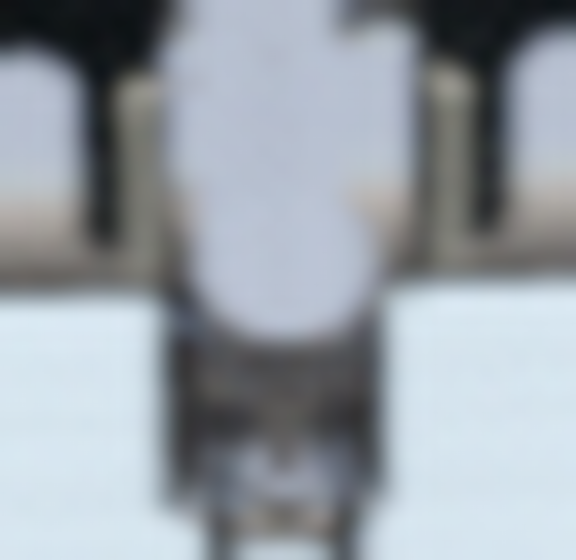

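After release the head settled at a lean of about 0.4 with its foot still on the lip (disc front edge at y = 345). I'll centre the pads on it at about base (1.4, -77, z 72) and pinch again.

>>> {"op": "jog_arm", "data": {"increments": [{"dx":0.8,"dy":0.2,"dz":-0.13,"spin":0},{"dx":0.8,"dy":0.3,"dz":0,"spin":0},{"dx":0.7,"dy":0.3,"dz":0,"spin":0},{"dx":0,"dy":0,"dz":0,"spin":0},{"dx":0,"dy":0,"dz":0,"spin":0}]}}

```text
clock: 20.72
eef_pos: [0.5593, -0.0982, 0.07]
tcp_rot: [-1.572, 0.0, -1.76]
force: [0.2, -0.2, 0.2]
gripper_width: 0.416
```

```bash
python3 -c "
from h import *
rep()
fs=[grab_frame('side')['pixels'].astype(float) for _ in range(2)]
f=np.mean(fs,0); a=f[215:250,272:308]
a=np.clip((a-40)*1.3,0,255).astype(np.uint8)
cv2.imwrite(f'pics/side20.png',cv2.resize(a,None,fx=16,fy=16,interpolation=cv2.INTER_LANCZOS4))
"
```

```text
t 20.72 base mm [ -1.2 -79.2  70. ] yaw [-1.5716e+00  1.0000e-04 -1.7601e+00] want -1.7586 Fbase [ 0.2  -0.14  0.21] M [ 0.01 -0.03  0.01] w 0.416
```

View pics/side20.png

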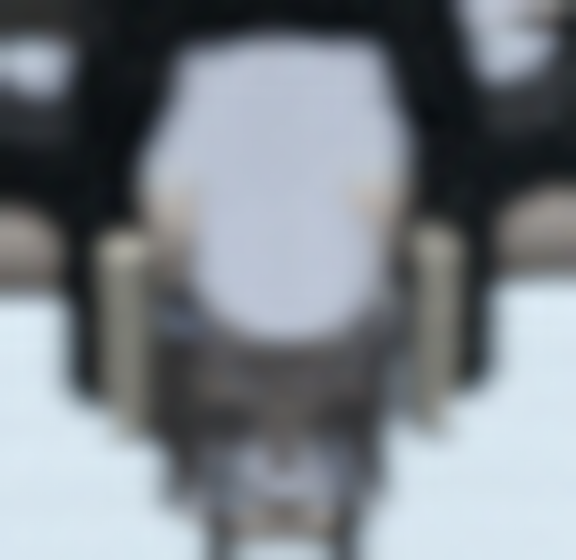

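The pads at (125, 330) and (435, 330) now straddle and cover the head, whose disc spans x = 195 to 380. Pinching.

>>> {"op": "jog_arm", "data": {"increments": [{"dx":0,"dy":0,"dz":0.05,"spin":0},{"dx":0,"dy":0,"dz":0,"spin":0},{"dx":0,"dy":0,"dz":0,"spin":0},{"dx":0,"dy":0,"dz":0,"spin":0}], "claw": 0.1}}

```text
clock: 21.15
eef_pos: [0.5607, -0.0977, 0.0708]
tcp_rot: [-1.569, -0.0, -1.758]
force: [0.1, -0.8, 1.1]
gripper_width: 0.287
```

```bash
python3 -c "
from h import *
rep();ax(.4)
"
```

```text
t 21.15 base mm [  0.1 -78.4  70.8] yaw [-1.5693e+00 -2.0000e-04 -1.7584e+00] want -1.7586 Fbase [ 0.27 -0.77  1.09] M [-0.09 -0.27 -0.05] w 0.287
axial out 1.3 perp(swing out) 0.29
```

The grip now reads 0.287 with balanced forces, so it is on the full diameter. I'll lift off the lip along the axis and watch the force to find the lift-off point.

>>> {"op": "jog_arm", "data": {"increments": [{"dx":0.05,"dy":-0.13,"dz":0,"spin":0},{"dx":0.02,"dy":-0.05,"dz":0,"spin":0},{"dx":0,"dy":0,"dz":0,"spin":0}]}}

```text
clock: 21.4
eef_pos: [0.5606, -0.098, 0.0719]
tcp_rot: [-1.57, 0.001, -1.759]
force: [4.5, 1.5, -4.3]
gripper_width: 0.285
```

```bash
python3 -c "
from h import *
rep();ax(.4)
"
```

```text
t 21.4 base mm [  0.1 -78.7  71.9] yaw [-1.5697e+00  7.0000e-04 -1.7588e+00] want -1.7586 Fbase [ 4.16  2.29 -4.31] M [ 0.28 -0.7  -0.04] w 0.285
axial out -4.86 perp(swing out) -0.43
```

>>> {"op": "jog_arm", "data": {"increments": [{"dx":0.04,"dy":-0.1,"dz":0,"spin":0},{"dx":0.02,"dy":-0.05,"dz":0,"spin":0},{"dx":0,"dy":0,"dz":0,"spin":0}]}}

```text
clock: 21.65
eef_pos: [0.5604, -0.0985, 0.073]
tcp_rot: [-1.57, 0.001, -1.759]
force: [4.4, 2.1, -7.0]
gripper_width: 0.282
```

```bash
python3 -c "
from h import *
rep();ax(.4)
"
```

```text
t 21.65 base mm [ -0.  -79.2  73. ] yaw [-1.570e+00  9.000e-04 -1.759e+00] want -1.7586 Fbase [ 3.98  2.87 -6.98] M [ 0.47 -0.9  -0.05] w 0.282
axial out -7.55 perp(swing out) 0.08
```

>>> {"op": "jog_arm", "data": {"increments": [{"dx":0.04,"dy":-0.1,"dz":0.05,"spin":0},{"dx":0.02,"dy":-0.05,"dz":0,"spin":0},{"dx":0,"dy":0,"dz":0,"spin":0}]}}

```text
clock: 21.9
eef_pos: [0.5603, -0.099, 0.0742]
tcp_rot: [-1.571, 0.001, -1.759]
force: [5.8, 3.0, -9.7]
gripper_width: 0.285
```

```bash
python3 -c "
from h import *
rep();ax(.4)
fs=[grab_frame('side')['pixels'].astype(float) for _ in range(2)]
f=np.mean(fs,0); a=f[215:250,272:308]
a=np.clip((a-40)*1.3,0,255).astype(np.uint8)
cv2.imwrite(f'pics/side21.png',cv2.resize(a,None,fx=16,fy=16,interpolation=cv2.INTER_LANCZOS4))
"
```

```text
t 21.9 base mm [ -0.  -79.7  74.2] yaw [-1.5713e+00  1.1000e-03 -1.7590e+00] want -1.7586 Fbase [ 5.16  4.04 -9.68] M [ 0.45 -0.89 -0.08] w 0.285
axial out -10.49 perp(swing out) 0.05
```

View pics/side21.png

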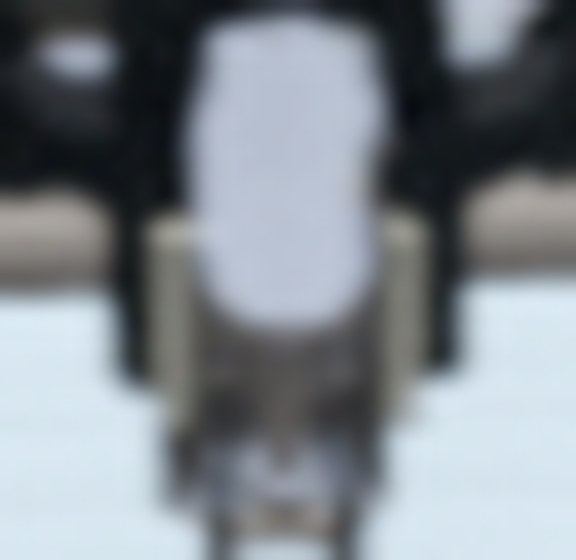

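>>> {"op": "jog_arm", "data": {"increments": [{"dx":0.02,"dy":-0.05,"dz":0.05,"spin":0},{"dx":0,"dy":0,"dz":0,"spin":0},{"dx":0,"dy":0,"dz":0,"spin":0}]}}

```text
clock: 22.25
eef_pos: [0.5604, -0.099, 0.0744]
tcp_rot: [-1.572, 0.001, -1.759]
force: [4.8, 2.7, -9.5]
gripper_width: 0.285
```

```bash
python3 -c "
from h import *
rep();ax(.4)"
```

```text
t 22.25 base mm [  0.  -79.8  74.4] yaw [-1.5724e+00  1.2000e-03 -1.7590e+00] want -1.7586 Fbase [ 4.22  3.6  -9.54] M [ 0.48 -0.71 -0.05] w 0.285
axial out -10.19 perp(swing out) 0.4
```

The force is flat now (10.2 N against 10.5 N), so the foot is free of the lip at about 15 mm pull. Swinging in, in small batches.

>>> {"op": "jog_arm", "data": {"increments": [{"dx":-0.31,"dy":-0.12,"dz":0.05,"spin":0},{"dx":-0.32,"dy":-0.11,"dz":0,"spin":0},{"dx":-0.32,"dy":-0.09,"dz":0,"spin":0},{"dx":0,"dy":0,"dz":0,"spin":0}]}}

```text
clock: 22.58
eef_pos: [0.5619, -0.0911, 0.0779]
tcp_rot: [-1.574, -0.002, -1.757]
force: [2.3, -3.2, -12.3]
gripper_width: 0.287
```

```bash
python3 -c "
from h import *
rep();ax(.25)"
```

```text
t 22.58 base mm [  0.  -71.7  77.9] yaw [-1.5735 -0.0022 -1.7571] want -1.7586 Fbase [  2.82  -2.74 -12.29] M [-0.81 -0.61  0.06] w 0.287
axial out -11.23 perp(swing out) 5.69
```

>>> {"op": "jog_arm", "data": {"increments": [{"dx":-0.33,"dy":-0.07,"dz":0,"spin":0},{"dx":-0.33,"dy":-0.06,"dz":0,"spin":0},{"dx":-0.33,"dy":-0.04,"dz":0,"spin":0},{"dx":0,"dy":0,"dz":0,"spin":0}]}}

```text
clock: 22.92
eef_pos: [0.5637, -0.0816, 0.0798]
tcp_rot: [-1.573, -0.002, -1.757]
force: [1.6, -4.9, -10.6]
gripper_width: 0.285
```

```bash
python3 -c "
from h import *
rep();ax(.1)
fs=[grab_frame('side')['pixels'].astype(float) for _ in range(2)]
f=np.mean(fs,0); a=f[215:250,272:308]
a=np.clip((a-40)*1.3,0,255).astype(np.uint8)
cv2.imwrite(f'pics/side22.png',cv2.resize(a,None,fx=16,fy=16,interpolation=cv2.INTER_LANCZOS4))
"
```

```text
t 22.92 base mm [  0.  -62.   79.8] yaw [-1.5734 -0.0023 -1.7573] want -1.7586 Fbase [  2.44  -4.48 -10.56] M [-0.89 -0.45  0.05] w 0.285
axial out -10.06 perp(swing out) 5.51
```

View pics/side22.png

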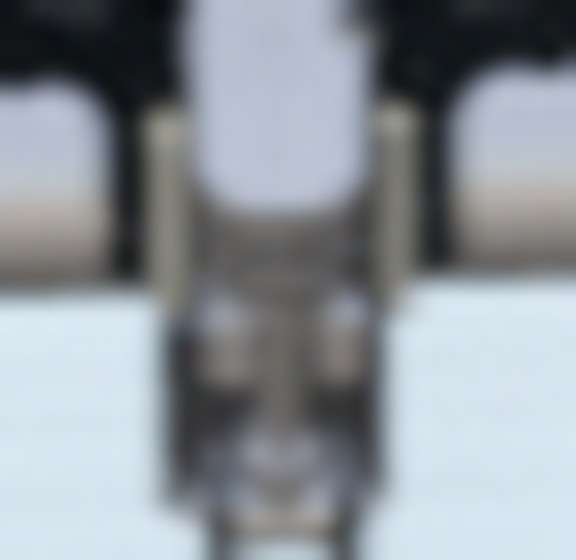

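Much better: the disc's front edge is at y = 213 (lean about 0.15), the lip tops show clear below the foot at (220, 310) and (345, 310), and the shank is entering the slot. Finishing the swing.

>>> {"op": "jog_arm", "data": {"increments": [{"dx":-0.33,"dy":-0.04,"dz":0,"spin":0},{"dx":-0.33,"dy":-0.02,"dz":0,"spin":0},{"dx":-0.33,"dy":0,"dz":0,"spin":0},{"dx":0,"dy":0,"dz":0,"spin":0}]}}

```text
clock: 23.35
eef_pos: [0.5656, -0.0721, 0.0808]
tcp_rot: [-1.573, -0.003, -1.757]
force: [0.8, -6.0, -9.8]
gripper_width: 0.283
```

```bash
python3 -c "
from h import *
rep();ax(0)"
```

```text
t 23.35 base mm [  0.2 -52.4  80.8] yaw [-1.5729 -0.0027 -1.7571] want -1.7586 Fbase [ 1.86 -5.73 -9.84] M [-1.29 -0.39  0.11] w 0.283
axial out -9.84 perp(swing out) 5.73
```

>>> {"op": "jog_arm", "data": {"increments": [{"dx":-0.1,"dy":0,"dz":0,"spin":0},{"dx":0,"dy":0,"dz":0,"spin":0}]}}

```text
clock: 23.52
eef_pos: [0.5657, -0.0714, 0.0807]
tcp_rot: [-1.573, -0.003, -1.758]
force: [1.1, -7.9, -10.2]
gripper_width: 0.282
```

```bash
python3 -c "
from h import *
rep();ax(0)
fs=[grab_frame('side')['pixels'].astype(float) for _ in range(2)]
f=np.mean(fs,0); a=f[215:250,272:308]
a=np.clip((a-40)*1.3,0,255).astype(np.uint8)
cv2.imwrite(f'pics/side23.png',cv2.resize(a,None,fx=16,fy=16,interpolation=cv2.INTER_LANCZOS4))
"
```

```text
t 23.52 base mm [  0.1 -51.7  80.7] yaw [-1.5732 -0.0027 -1.758 ] want -1.7586 Fbase [  2.53  -7.6  -10.22] M [-1.37 -0.35 -0.11] w 0.282
axial out -10.22 perp(swing out) 7.6
```

View pics/side23.png

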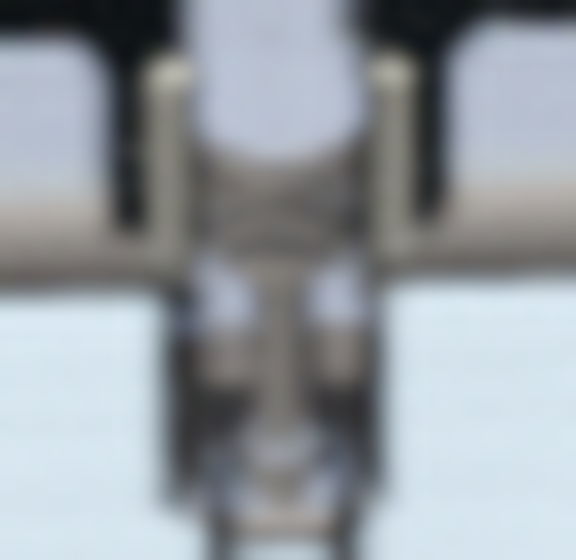

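The bolt is upright: disc front edge at y = 160 (predicted for lean 0, pull 13–14 mm), and the shank is visible in the slot between the prongs. I'll let it down slowly.

>>> {"op": "jog_arm", "data": {"increments": [{"dx":-0.08,"dy":0.1,"dz":0,"spin":0},{"dx":0,"dy":0.1,"dz":0,"spin":0},{"dx":0,"dy":0.1,"dz":0,"spin":0},{"dx":0,"dy":0.1,"dz":0,"spin":0},{"dx":0,"dy":0,"dz":0,"spin":0}]}}

```text
clock: 24.03
eef_pos: [0.5658, -0.0709, 0.0768]
tcp_rot: [-1.573, -0.003, -1.758]
force: [0.1, -7.1, -9.2]
gripper_width: 0.283
```

```bash
python3 -c "
from h import *
rep();ax(0)"
```

```text
t 24.03 base mm [  0.1 -51.2  76.8] yaw [-1.5731 -0.0029 -1.7581] want -1.7586 Fbase [ 1.46 -6.91 -9.24] M [-1.56 -0.22 -0.06] w 0.283
axial out -9.24 perp(swing out) 6.91
```

>>> {"op": "jog_arm", "data": {"increments": [{"dx":0,"dy":0.1,"dz":0,"spin":0},{"dx":0,"dy":0.1,"dz":0,"spin":0},{"dx":0,"dy":0,"dz":0,"spin":0}]}}

```text
clock: 24.28
eef_pos: [0.5658, -0.0709, 0.0749]
tcp_rot: [-1.573, -0.003, -1.758]
force: [-0.2, -7.4, -8.2]
gripper_width: 0.286
```

```bash
python3 -c "
from h import *
rep();ax(0)
fs=[grab_frame('side')['pixels'].astype(float) for _ in range(2)]
f=np.mean(fs,0); a=f[215:250,272:308]
a=np.clip((a-40)*1.3,0,255).astype(np.uint8)
cv2.imwrite(f'pics/side24.png',cv2.resize(a,None,fx=16,fy=16,interpolation=cv2.INTER_LANCZOS4))
"
```

```text
t 24.28 base mm [  0.1 -51.1  74.9] yaw [-1.573  -0.0029 -1.7581] want -1.7586 Fbase [ 1.17 -7.32 -8.22] M [-1.55 -0.23 -0.09] w 0.286
axial out -8.22 perp(swing out) 7.32
```

View pics/side24.png

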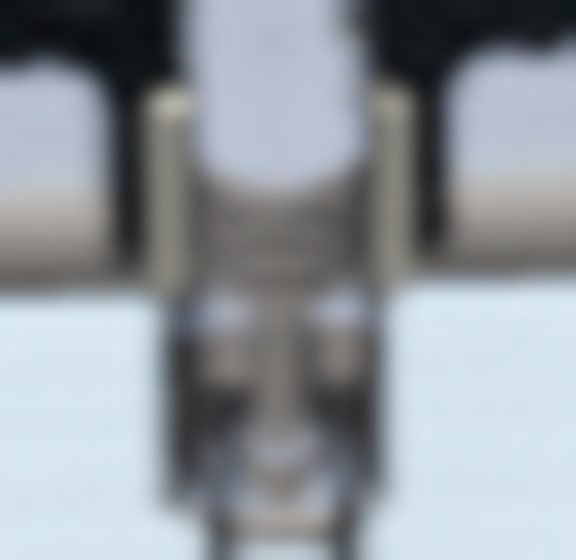

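The spring force falls smoothly to 8.2 N and the foot is still above the seat. Continuing.

>>> {"op": "jog_arm", "data": {"increments": [{"dx":0,"dy":0.1,"dz":0,"spin":0},{"dx":0,"dy":0.05,"dz":0,"spin":0},{"dx":0,"dy":0,"dz":0,"spin":0}]}}

```text
clock: 24.63
eef_pos: [0.5658, -0.071, 0.0742]
tcp_rot: [-1.573, -0.003, -1.758]
force: [-1.1, -7.2, -4.5]
gripper_width: 0.281
```

>>> {"op": "jog_arm", "data": {"increments": [{"dx":0,"dy":0.1,"dz":0,"spin":0},{"dx":0,"dy":0.05,"dz":0,"spin":0},{"dx":0,"dy":0,"dz":0,"spin":0}]}}

```text
clock: 24.88
eef_pos: [0.5658, -0.0711, 0.0733]
tcp_rot: [-1.572, -0.003, -1.758]
force: [-2.5, -6.8, -0.6]
gripper_width: 0.284
```

>>> {"op": "jog_arm", "data": {"increments": [{"dx":0,"dy":0.1,"dz":0,"spin":0},{"dx":0,"dy":0,"dz":0,"spin":0},{"dx":0,"dy":0,"dz":0,"spin":0}]}}

```text
clock: 25.13
eef_pos: [0.5658, -0.0711, 0.0727]
tcp_rot: [-1.572, -0.003, -1.758]
force: [-2.7, -7.8, 1.5]
gripper_width: 0.282
```

The force has gone through zero, so the head has landed. I'll check the view before letting go.

```bash
python3 -c "
from h import *
rep();ax(0)
fs=[grab_frame('side')['pixels'].astype(float) for _ in range(3)]
f=np.mean(fs,0); a=f[215:250,272:308]
a=np.clip((a-40)*1.3,0,255).astype(np.uint8)
cv2.imwrite(f'pics/side25.png',cv2.resize(a,None,fx=16,fy=16,interpolation=cv2.INTER_LANCZOS4))
"
```

```text
t 25.13 base mm [  0.2 -51.4  72.7] yaw [-1.5722 -0.0032 -1.758 ] want -1.7586 Fbase [-1.16 -8.13  1.49] M [-1.69  0.43 -0.16] w 0.282
axial out 1.49 perp(swing out) 8.13
```

View pics/side25.png

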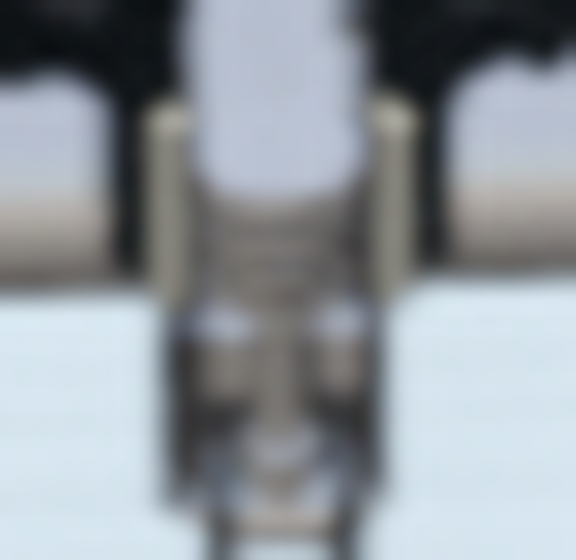

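The lip tops are still visible at (225, 320) and (340, 320) in front of the foot. The disc's front edge at y = 200 fits a seated pull of 6–7 mm, so the head is behind the lip. I'll unload sideways, open and retreat upwards.

>>> {"op": "jog_arm", "data": {"increments": [{"dx":0.12,"dy":0,"dz":0,"spin":0},{"dx":0,"dy":0,"dz":0,"spin":0}]}}

```text
clock: 25.45
eef_pos: [0.5658, -0.0713, 0.0726]
tcp_rot: [-1.572, -0.001, -1.759]
force: [-3.9, -4.8, 3.1]
gripper_width: 0.281
```

>>> {"op": "jog_arm", "data": {"increments": [{"dx":0,"dy":0,"dz":0,"spin":0},{"dx":0,"dy":0,"dz":0,"spin":0},{"dx":0,"dy":0,"dz":0,"spin":0},{"dx":0,"dy":0,"dz":0,"spin":0}], "claw": 0.5}}

```text
clock: 25.78
eef_pos: [0.5671, -0.0701, 0.0715]
tcp_rot: [-1.57, 0.001, -1.758]
force: [-0.0, 0.3, -0.5]
gripper_width: 0.501
```

>>> {"op": "jog_arm", "data": {"increments": [{"dx":0,"dy":-1,"dz":0,"spin":0},{"dx":0,"dy":-2,"dz":0,"spin":0},{"dx":0,"dy":-3,"dz":0,"spin":0},{"dx":0,"dy":-4,"dz":0,"spin":0},{"dx":0,"dy":-4,"dz":0,"spin":0},{"dx":3.5,"dy":-2,"dz":-1,"spin":0},{"dx":3.5,"dy":0,"dz":-1.5,"spin":0},{"dx":3.5,"dy":0,"dz":-1.5,"spin":0},{"dx":3.5,"dy":0,"dz":-1.5,"spin":0},{"dx":3.5,"dy":0,"dz":-1.5,"spin":0}]}}

```text
clock: 26.62
eef_pos: [0.4644, -0.2304, 0.2323]
tcp_rot: [-1.569, -0.0, -1.758]
force: [0.9, 0.6, -0.9]
gripper_width: 0.496
```

>>> {"op": "jog_arm", "data": {"increments": [{"dx":3.5,"dy":0,"dz":-1.5,"spin":0},{"dx":3.5,"dy":0,"dz":-1.5,"spin":0},{"dx":3.5,"dy":0,"dz":-1.5,"spin":0},{"dx":0,"dy":0,"dz":0,"spin":0}]}}

```text
clock: 26.95
eef_pos: [0.3984, -0.3287, 0.2321]
tcp_rot: [-1.571, -0.003, -1.764]
force: [0.3, -0.1, 0.3]
gripper_width: 0.502
```

```bash
python3 -c "
from h import *
rep()
fs=[grab_frame('side')['pixels'].astype(float) for _ in range(2)]
f=np.mean(fs,0); a=f[210:250,262:312]
cv2.imwrite('pics/side26.png',cv2.resize(np.clip((a-40)*1.3,0,255).astype(np.uint8),None,fx=14,fy=14,interpolation=cv2.INTER_LANCZOS4))
cv2.imwrite('pics/side26f.png',f)
g=grab_frame('top')['pixels'];cv2.imwrite('pics/top26f.png',g)
cv2.imwrite('pics/top26.png',cv2.resize(g[130:270,210:370],None,fx=4.5,fy=4.2,interpolation=cv2.INTER_CUBIC))
"
```

```text
t 26.95 base mm [-116.2 -335.7  232.1] yaw [-1.5708 -0.0034 -1.7643] want -1.7586 Fbase [ 0.35 -0.02  0.32] M [ 0.05 -0.02  0.02] w 0.502[ WARN:0@1.974] global loadsave.cpp:1063 imwrite_ Unsupported depth image for selected encoder is fallbacked to CV_8U.
```

View pics/side26.png

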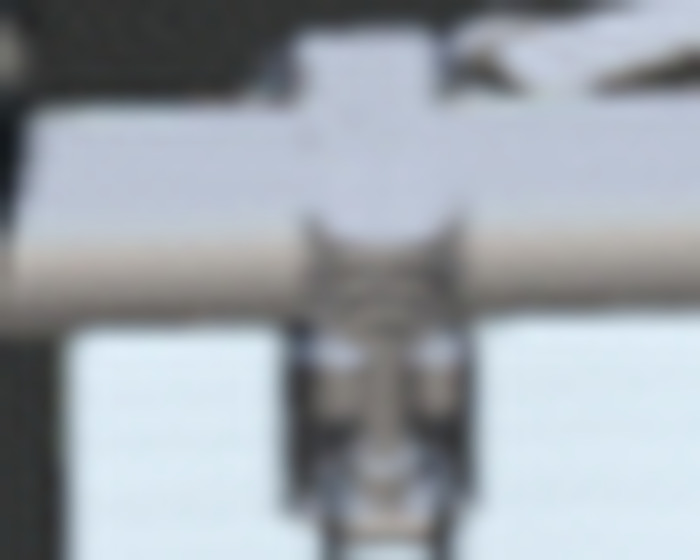

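View pics/top26.png

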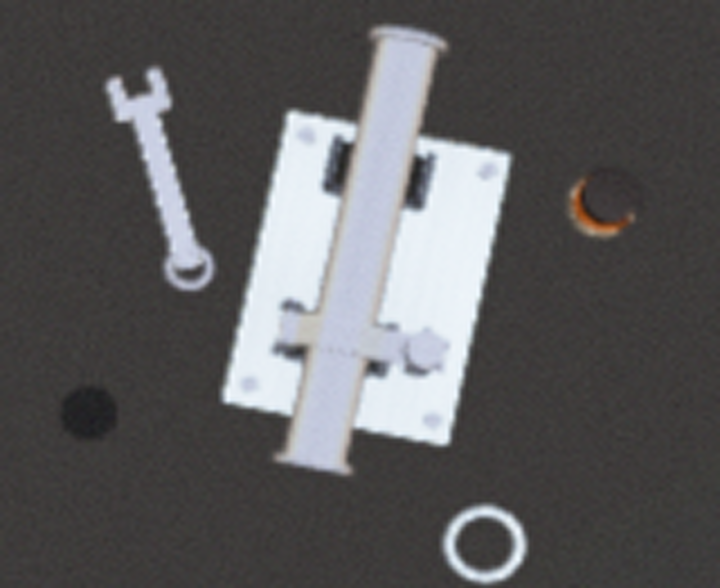

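View pics/side26f.png

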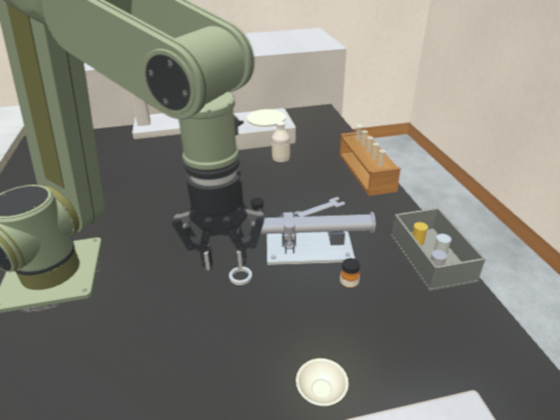

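```bash
python3 -c "
from h import *
for a in (0,.05,.1):
  for p in(.0065,.0095): print(a,p,proj('top',b2w(boltpt(a,.063+p)))[0].round(1),((proj('side',b2w(boltpt(a,.063+p)+[0,-.013*np.cos(a),-.013*np.sin(a)]))[0]-[262,210]+.46)*14).round(0))
rep()
"
```

```text
0 0.0065 [304.1 212.6] [381. 238.]
0 0.0095 [304.1 212.5] [381. 223.]
0.05 0.0065 [305.3 212.8] [382. 254.]
0.05 0.0095 [305.4 212.7] [382. 240.]
0.1 0.0065 [306.6 213.1] [383. 271.]
0.1 0.0095 [306.7 213. ] [383. 258.]
t 27.1 base mm [-113.9 -330.6  231.8] yaw [-1.5699e+00  4.0000e-04 -1.7598e+00] want -1.7586 Fbase [ 0.38  0.46 -0.27] M [ 0.03 -0.08  0.  ] w 0.5
```

Both views agree. The head's disc is at top pixel (304.0, 213) against a predicted (304.1, 212.6), and its side front edge is at 243 against 238. So the bolt is upright and seated at about 6 mm pull. The tube and the other things lie where they were, and the robot is clear.

```bash
python3 -c "
from workcell import *
print(close_job())"
```

```text
the job is handed in; nothing more can be done
None
```

The tube is clamped: the hinged half is shut on it and the swing bolt stands upright in the slot with its head behind the lip. I handed the job in at about 27 s of the 69 s allowed.

**What I did:**
- **Bolt moved aside:** before shutting the clamp I nudged the bolt further out, because its head would have grazed the ear.
- **Cap:** I swung it over and pressed the ear down. The force read 12–15 N (15.2 N at most) and included some twist from the grip. It landed at about 0.04 rad.
- **Bolt:** I drew it out, swung it upright and let it down until the spring force went through zero on the seat.

**What went wrong on the way:**
- **First swing failed:** at about 12–13 mm pull the foot caught on the lip and the pads slid along the head. When I let go, the bolt leaned back slightly with its foot still resting on the lip.
- **Second try:** I pinched it again on its full diameter and drew it to an estimated 15 mm. Force-based estimates ran as high as 16–18 mm, still below the 19.5 mm limit, but I could not measure the pull directly.

**Last checks:**
- **Seating:** the head's position in both pictures fits an upright bolt seated at about 6 mm pull. The lip's tops are visible in front of the foot.
- **Scene:** the tube lies in its cradles, and the spanner, jar, ring, stopper and the rest look unmoved by eye.
- **Robot:** it is clear of everything and its force reads about zero.

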